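# Candle a wax blank at the half-open lamp shutter

## Task

Candle the wax blank for me: stand it upright in the nest on the inspection lamp's stage, its broad side facing the lamp, and let go of it; the wax bruises easily, so grip it only lightly. Then slide the lamp's sprung shutter to half travel without running it on towards its end stop, and finish the program still holding it there against its spring, because it snaps shut when let go. The shutter stays shut until the wax is in the nest, and the other things on the bench stay where they are.

Things in the scene. Friction and masses are not known exactly. Their poses are not given: they have to be found in the camera images.
- wax: The wax blank: an upright slab of hard wax, 16 mm thick (its x) by 69 mm wide (its y) by 86 mm high (z), with a step in its top edge so that part of the top (the +y end) is lower; about 70 g. It bruises if gripped with more than about 45 N at each finger; 20 N is ample to lift it. Origin: centre of its underside. It stands on the bench at the start. Either way round is right in the nest.
- lamp: Inspection lamp, a fixed grey metal box 60 mm deep (x), 220 mm wide (y, from -60 to +160 mm) and 110 mm high, with an aluminium stage plate 110 mm wide reaching 120 mm out from its front. Origin: bench level, in the plane of the front face, below the middle of the window. Its -x axis points out of the front over the stage; +y is the way in which the shutter opens.
- nest (a point): Centre of the nest's floor on the stage: 85 mm out from the front face (lamp's -x), 6 mm above the bench; axes as the lamp's. The nest is a shallow trough with flared low lips about 10 mm high, open about 24 mm along x and 79 mm along y at its floor, made for the wax standing with its broad side towards the lamp (wax x along lamp x).
- shutter (a joint): Travel of the shutter, m: 0 = shut (where it starts), 0.060 = fully open at its stop, so half travel is 0.030. Slides along the lamp's +y. A spring pulls it shut: 2.4 N at 0, 6 N at half, 9.6 N at the stop, with a little friction. On the lamp's roof three dark lines mark the handle's middle at shut, half (the longest line) and open.
- shutter_handle (a point): Middle of the grip zone of the shutter's upright black handle, which moves with the shutter: 20 mm (lamp x) by 14 mm (lamp y) in section, standing from 112 to 160 mm above the bench just above the front edge of the lamp; this point is 142 mm above the bench, 6 mm in front of the front face, and axes are the lamp's.
- rubber: Bystander, loose: small grey rubber block, 22 x 46 x 14 mm. Origin: centre of its underside.
- compound_bar: Bystander, loose: dark red polishing-compound bar, 35 x 86 x 27 mm. Origin: centre of its underside.
- burs: Bystander, loose: rotary-bur stand, 46 x 76 x 70 mm. Origin: centre of its underside.
- tin: Bystander, loose: round flat tin, 65 mm across, 28 mm high. Origin: centre of its underside.
- loupe: Bystander, loose: folding pocket loupe, 28 x 71 x 17 mm. Origin: centre of its underside.
- pliers: Bystander, loose: flat-nose pliers lying down, 53 x 153 x 14 mm. Origin: centre of its underside.
Mind the look-alikes: they are no part of the job. There is more than one size of the wax; the one meant has the size given above.

How it is judged:
On the way, in this order (a step that is already met when the one before it is completed fails the run):
1. the wax stands in the nest, let go, with the shutter still shut (horizontal distance between wax and nest below 0.01 m and z of wax in the frame of nest between -0.004 and 0.004 m and angle between wax's own z axis and vertical below 0.12 rad and angle between the y axis of wax and the y axis of lamp, either way round below 0.2 rad and contact force between the fingers and wax below 0.1 N and linear speed of wax below 0.02 m/s and value of joint shutter below 0.006 m), for 0.3 s.
2. the fingers hold the shutter at half travel (value of joint shutter between 0.024 and 0.036 m and contact force between the fingers and lamp above 1 N), for 0.5 s.
At the end, for the whole second after the job is handed in: The shutter is held at rest by the fingers at half travel (30 mm, within 6 mm) while the wax stands upright, untouched and at rest in the nest (within 10 mm of its centre, on its floor, within 0.2 rad of the lamp's direction) (all of step 2 and horizontal distance between wax and nest below 0.01 m and z of wax in the frame of nest between -0.004 and 0.004 m and angle between wax's own z axis and vertical below 0.12 rad and angle between the y axis of wax and the y axis of lamp, either way round below 0.2 rad and contact force between the fingers and wax below 0.1 N and linear speed of wax below 0.02 m/s and velocity of joint shutter between -0.01 and 0.01 m/s); the arm keeps its last pose, push and grip.
It fails at once if the wax is squeezed too hard (force of the two fingers together over 90 N) (contact force between the fingers and wax above 90 N).
It fails at once if the shutter is run on towards its end stop (past 50 mm) (value of joint shutter above 0.05 m).
It fails at once if the shutter is opened before the wax stands in the nest (value of joint shutter above 0.012 m and horizontal distance between wax and nest above 0.02 m).
It fails at once if the wax is tipped over (angle between wax's own z axis and vertical above 0.7 rad).
It fails at once if a bystander is moved more than 30 mm (distance of any of rubber, compound_bar, burs, tin, loupe, pliers from where it was at the start of the episode above 0.03 m).
It also fails if it takes over 48 s, if anything falls off the work surface, if the arm or the gripper's body presses on something with over 40 N, if the wrist force passes 120 N, or if a joint passes its speed limit or range.

## Robot

A 7-joint arm with a two-finger parallel gripper is mounted at the origin on a cart in front of the work surface, level with it; the furniture and walls round the work are solid. World frame = base frame: x ahead of the robot, y to its left, z up, the work surface at z = 0. Lengths are in m, angles in rad, forces in N, time in s.
With the tool pointing down it reaches from about 0.4 to 0.85 m from the base axis. Payload 10.4 kg.
Tool frame: the origin (TCP) lies on the centre line of the jaws, within the pads' length; the fingertips stand 22 mm ahead of it and the grasp point (between the pads) lies 3 mm ahead of it; x points along the fingers, y is the direction in which the jaws open and shut, and the axes are right-handed (so a half turn about x gives the same grasp; the last joint's range is limited). The gripper opens to 87 mm and grips with 3 to 60 N. Pads are 19 mm wide; open, the fingers measure 117 mm over their backs; the gripper's body (75 mm by 190 mm) begins 51 mm behind the grasp point.
Start: joints at [1.198, 0.332, -0.065, 1.46, 0.022, 1.35, -0.088], TCP at [0.214, -0.587, 0.245] pointing down, gripper open.
Joint ranges: [-2.6, 2.6], [-0.5, 2.12], [-1.47, 1.34], [0.16, 2.42], [-1.27, 4.41], [0.06, 2.06], [-2.6, 2.6]. Speed limits (rad/s): [2.22, 2.22, 2.79, 2.79, 3.14, 3.14, 3.14].

## Interface

Orientations are given as a unit quaternion [x, y, z, w].
In Python, from bench import * gives the robot as it stands.
- The arm moves only by the tool arm_command, never from a script. Its argument "targets" is one flat list of numbers, 7 for each row, row after row: the turn, a rotation vector about the tool's x, y, z in units of 45 degrees (1.0 is 45 degrees), then the shift along the tool's x, y, z in units of 25 mm (1.0 is 25 mm), then the opening, from 0 (shut) to 1 (fully open). In form: [wx, wy, wz, tx, ty, tz, fingers, wx, wy, wz, tx, ty, tz, fingers, ...]. A call has 1 to 12 rows; each row shifts and turns the pose as measured when the row begins, along the tool's axes as they then stand; what a row does not reach is not made up. A row lasts 1/12 s, in which the tool goes at most 41.7 mm and 7.16 degrees, less where a joint would pass 70% of its speed; a pose out of reach is approached as far as the arm can. A call with a number of a shift or a turn outside -1 to 1 is refused whole. A call with a gripper value outside its range is refused whole. The fingers move at their own pace and stop on an object; "newtons" is the grip in N (left out, the last holds). Time passes only in rows, so rows that do not move let the fingers close. It gives the time, the measured TCP pose, the force and the opening at its end, in the units of the state.
- read_state(): the state, without advancing time (a new reading comes with each control period).
- camera(name): name is "side" or "top"; returns the picture (420x560x3 uint8, red, green, blue); there is no depth.
- calibration(name): a dict with "camera_matrix" (3x3 intrinsics, pixels), "R" (3x3) and "t" (3): a world point X has camera coordinates R X + t. Camera axes: x right, y down, z forward; pixel columns grow to the right and rows downward; lengths in m; the calibration is good to about 2 mm. A picture is of the moment at which its call begins. calibration takes no time and is no camera call.
- close_job(): hands the job in, once; it reports no verdict.
The state is a dict: "time": time; "joint_positions": joint angles; "joint_vel": joint speeds; "joint_torque": joint torques, N m; "ee_pos": TCP position; "eef_rot": TCP orientation; "ft_force": force on the tool from outside, world axes, zero at the start; "torque": the same for the moment, N m; "width": finger opening in m.
Only numpy, scipy, OpenCV 4.12 (cv2) and the standard library are available. Lean on these libraries where they do the work, as an engineer would, in place of code of your own. Each camera call takes 0.05 s, during which the arm holds its last target.

## Working session

There is one attempt and no reset: what is moved stays moved. The work goes in short steps, Python scripts to look and compute and a tool call to move; the robot and the scene stay as the last step left them, time stands still between calls to the robot, and variables do not carry over. Pictures are saved under pics/ and viewed, and the job is handed in when it is done.

Besides the shell and the picture viewer there is one more tool, called after "Call:" by a JSON object that holds its "name" and its "arguments", one argument or row to a line. arm_command: Moves the arm, as the interface text tells. Shifts and turns lie within -1 to 1; 1 stands for 25 mm of shift or 45 degrees of turn. Its arguments: {"type":"object","properties":{"targets":{"type":"array","items":{"type":"number","minimum":-1,"maximum":1}},"newtons":{"type":"number"}},"required":["targets"]}

```bash
mkdir -p pics; ls; python3 - <<'E'
from bench import *
import cv2
for n in("top","side"):
    cv2.imwrite(f"pics/{n}0.png",camera(n)[:,:,::-1]); c=calibration(n); print(n,c)
s=read_state(); print({k:s[k] for k in("time","ee_pos","eef_rot","width","ft_force")})
E
```

```text
pics
top {'camera_matrix': array([[478.86659059,   0.        , 282.17067934],
       [  0.        , 478.86659059, 207.16803322],
       [  0.        ,   0.        ,   1.        ]]), 'R': array([[ 0.01126985, -0.99991286,  0.00687448],
       [-0.99304316, -0.01199776, -0.11713812],
       [ 0.11721039, -0.00550653, -0.99309184]]), 't': array([-0.1749738 ,  0.56573134,  1.42998859])}
side {'camera_matrix': array([[499.65215267,   0.        , 275.1929854 ],
       [  0.        , 499.65215267, 209.21328928],
       [  0.        ,   0.        ,   1.        ]]), 'R': array([[ 0.99332735, -0.11516298, -0.00618639],
       [-0.08086359, -0.65722764, -0.74934165],
       [ 0.08223055,  0.74484181, -0.66215468]]), 't': array([-0.54983101,  0.01933051,  1.46026592])}
{'time': 0.1, 'ee_pos': array([ 0.21407547, -0.58686536,  0.24385794]), 'eef_rot': array([-0.69622312, -0.12346574,  0.69641534, -0.12261832]), 'width': 0.08719336809786728, 'ft_force': array([-0.26368711,  0.28167454, -0.02187866])}
```

View pics/top0.png

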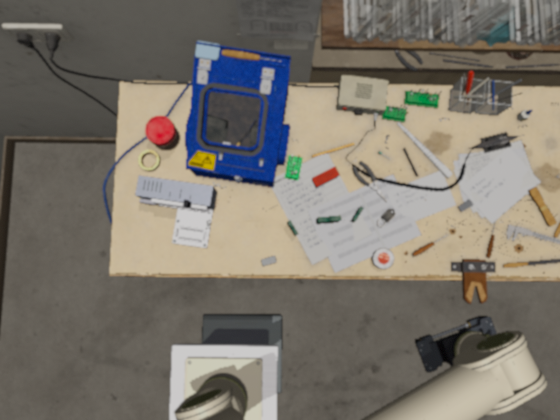

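View pics/side0.png

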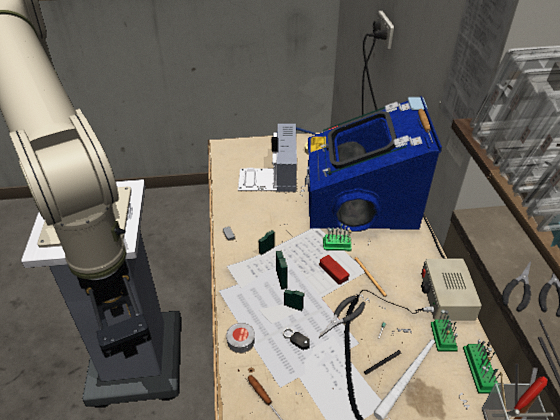

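```bash
python3 - <<'E'
import cv2,numpy as np
t=cv2.imread("pics/top0.png");s=cv2.imread("pics/side0.png")
cv2.imwrite("pics/tA.png",cv2.resize(t[160:280,120:400],None,fx=2.8,fy=2.8,interpolation=cv2.INTER_CUBIC))
cv2.imwrite("pics/sA.png",cv2.resize(s[215:335,210:350],None,fx=5,fy=5,interpolation=cv2.INTER_CUBIC))
cv2.imwrite("pics/sB.png",cv2.resize(s[110:200,225:325],None,fx=6,fy=6,interpolation=cv2.INTER_CUBIC))
cv2.imwrite("pics/tB.png",cv2.resize(t[165:255,125:225],None,fx=6,fy=6,interpolation=cv2.INTER_CUBIC))
E
```

```text
(no output)
```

View pics/tA.png

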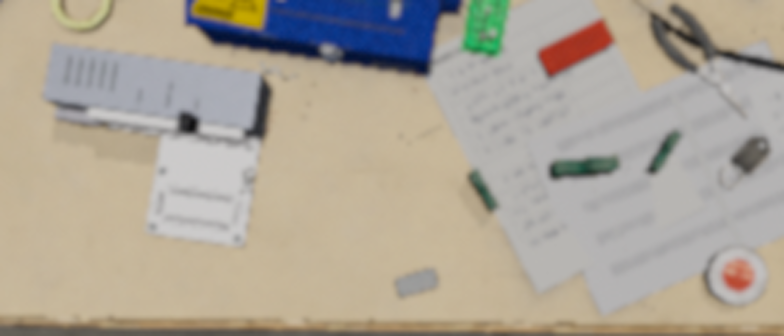

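View pics/sA.png

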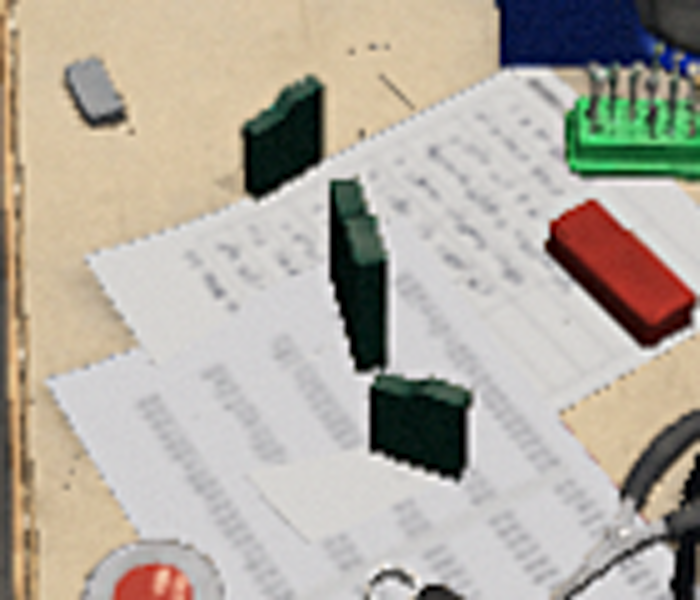

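View pics/sB.png

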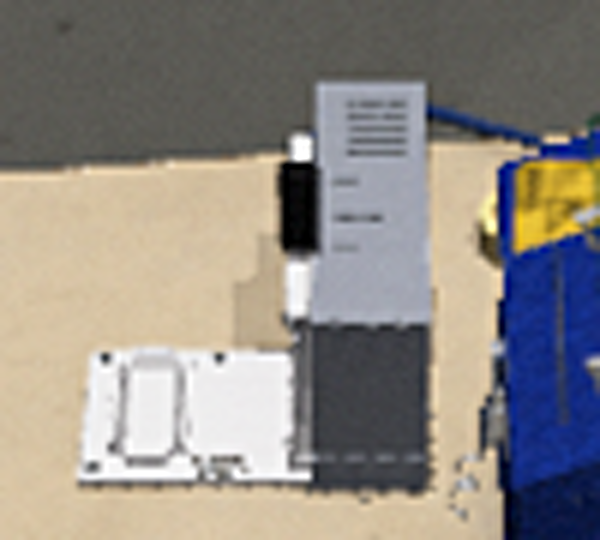

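View pics/tB.png

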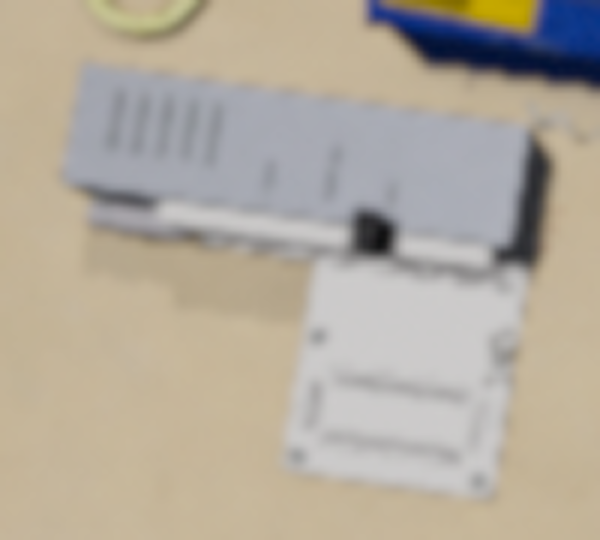

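```bash
cat > h.py <<'E'
import numpy as np,cv2
from bench import *
def ray(n,uv):
    c=calibration(n);d=np.linalg.inv(c["camera_matrix"])@np.array([uv[0],uv[1],1.]);R=c["R"]
    return -R.T@c["t"],R.T@d
def onz(n,uv,z):
    o,d=ray(n,uv);return o+d*(z-o[2])/d[2]
def proj(n,X):
    c=calibration(n);p=c["camera_matrix"]@(c["R"]@np.asarray(X)+c["t"]);return p[:2]/p[2]
def tri(uv1,uv2):
    o1,d1=ray("top",uv1);o2,d2=ray("side",uv2)
    A=np.stack([d1,-d2],1);k=np.linalg.lstsq(A,o2-o1,rcond=None)[0]
    p,q=o1+k[0]*d1,o2+k[1]*d2;return (p+q)/2,np.linalg.norm(p-q)
E
python3 - <<'E'
from h import *
np.set_printoptions(precision=4,suppress=True)
for n,(x0,x1,y0,y1) in{"top":(270,390,205,245),"side":(250,315,225,320)}.items():
    im=cv2.imread(f"pics/{n}0.png").astype(int);b,g,r=im[...,0],im[...,1],im[...,2]
    m=((g>r+5)&(g<110)&(r<70)).astype(np.uint8);mm=np.zeros_like(m);mm[y0:y1,x0:x1]=m[y0:y1,x0:x1]
    k,l,st,ce=cv2.connectedComponentsWithStats(mm)
    for i in range(1,k):
        if st[i,4]>15:
            c=cv2.findContours((l==i).astype(np.uint8),0,2)[0][0]
            print(n,ce[i],st[i],"rect",cv2.minAreaRect(c)); 
            if n=="side": print(cv2.approxPolyDP(c,1.2,True)[:,0].tolist())
S=lambda x,y:(210+x/5-.4,215+y/5-.4)
for nm,p,q in[("A",S(252,196),S(322,152)),("B",S(332,275),S(362,368)),("C",S(372,450),S(462,478))]:
    P,Q=onz("side",p,0),onz("side",q,0);print(nm,P,Q,np.linalg.norm(P-Q))
E
```

```text
top [355.9474 214.5263] [353 210   6  11  19] rect ((355.9000244140625, 215.2000274658203), (1.7888542413711548, 11.180339813232422), 26.56505012512207)
top [325.6731 219.9423] [317 217  17   6  52] rect ((324.88531494140625, 219.5087890625), (4.2183074951171875, 16.106266021728516), 85.60128784179688)
side [266.367 242.055] [259 231  15  22 218] rect ((266.0, 241.5), (21.0, 14.0), 90.0)
[[272, 231], [267, 233], [259, 240], [260, 252], [264, 252], [273, 245]]
side [281.4137 269.5703] [276 251  11  38 249] rect ((281.63958740234375, 269.45428466796875), (37.61844253540039, 9.190869331359863), 85.91438293457031)
[[276, 251], [277, 259], [279, 261], [277, 262], [277, 269], [282, 286], [281, 288], [286, 288], [286, 266], [281, 265], [279, 262], [280, 258], [282, 261], [284, 261], [284, 258], [282, 257], [280, 251]]
side [293.444  298.8123] [284 290  20  21 277] rect ((292.9653625488281, 299.8465576171875), (19.40322494506836, 18.607194900512695), 5.710593223571777)
[[285, 290], [285, 303], [301, 310], [301, 297], [303, 293], [298, 295], [296, 293], [299, 292]]
A [ 0.4878 -0.2128  0.    ] [ 0.5288 -0.1846  0.    ] 0.049843201464527816
B [ 0.5239 -0.274   0.    ] [ 0.5316 -0.3373  0.    ] 0.06381573052091834
C [ 0.53   -0.3886  0.    ] [ 0.5709 -0.4103  0.    ] 0.046269576908602034
```

```bash
python3 - <<'E'
from h import *
np.set_printoptions(precision=4,suppress=True)
im=cv2.imread("pics/top0.png")
for p in[(160,190),(195,240),(192,215),(180,222),(178,202),(150,196)]: print(p,im[p[1],p[0]])
g=cv2.cvtColor(im,cv2.COLOR_BGR2HSV)
sat=g[...,1].astype(int);val=g[...,2]
m=((sat<25)&(val>185)).astype(np.uint8);m[:,:130]=0;m[:,220:]=0;m[:210]=0;m[255:]=0
m=cv2.morphologyEx(m,cv2.MORPH_CLOSE,np.ones((5,5)))
c=max(cv2.findContours(m,0,1)[0],key=cv2.contourArea)
r=cv2.minAreaRect(c);print("stage",r)
P=[onz("top",q,.006) for q in cv2.boxPoints(r)];print(np.array(P))
h=g[...,0];m2=((im[...,0].astype(int)-im[...,2]>10)&(val>120)&(sat<80)).astype(np.uint8);m2[:,:125]=0;m2[:,225:]=0;m2[:170]=0;m2[225:]=0
m2=cv2.morphologyEx(m2,cv2.MORPH_CLOSE,np.ones((5,5)))
c=max(cv2.findContours(m2,0,1)[0],key=cv2.contourArea);r=cv2.minAreaRect(c);print("roof",r)
print(np.array([onz("top",q,.110) for q in cv2.boxPoints(r)]))
v=im.copy();v[m>0]=(0,0,255);v[m2>0]=(0,255,0)
cv2.imwrite("pics/m.png",cv2.resize(v[165:255,125:225],None,fx=6,fy=6,interpolation=0))
# wax B tight crops
s=cv2.imread("pics/side0.png")
a=cv2.resize(im[205:235,305:345],None,fx=10,fy=10,interpolation=cv2.INTER_CUBIC)
b=cv2.resize(s[245:295,265:300],None,fx=10,fy=10,interpolation=cv2.INTER_CUBIC)
o=np.zeros((500,760,3),np.uint8);o[:300,:400]=a;o[:,405:755]=b;cv2.imwrite("pics/waxB.png",o)
from scipy.spatial.transform import Rotation as R
print(R.from_quat(read_state()["eef_rot"]).as_matrix())
E
```

```text
(160, 190) [158 152 148]
(195, 240) [179 180 181]
(192, 215) [202 202 204]
(180, 222) [200 201 202]
(178, 202) [183 182 183]
(150, 196) [171 162 160]
stage ((191.96487426757812, 226.8892059326172), (35.55946731567383, 37.32704544067383), 8.972626686096191)
[[0.457  0.1715 0.006 ]
 [0.5717 0.1578 0.006 ]
 [0.5557 0.0481 0.006 ]
 [0.4412 0.0628 0.006 ]]
roof ((174.41485595703125, 190.88865661621094), (73.8795166015625, 18.436838150024414), 7.594643592834473)
[[0.5887 0.2545 0.11  ]
 [0.6426 0.25   0.11  ]
 [0.6164 0.0361 0.11  ]
 [0.5628 0.0416 0.11  ]]
[[-0.0005  0.3427 -0.9394]
 [ 0.0011 -0.9394 -0.3427]
 [-1.     -0.0012  0.0001]]
```

View pics/m.png

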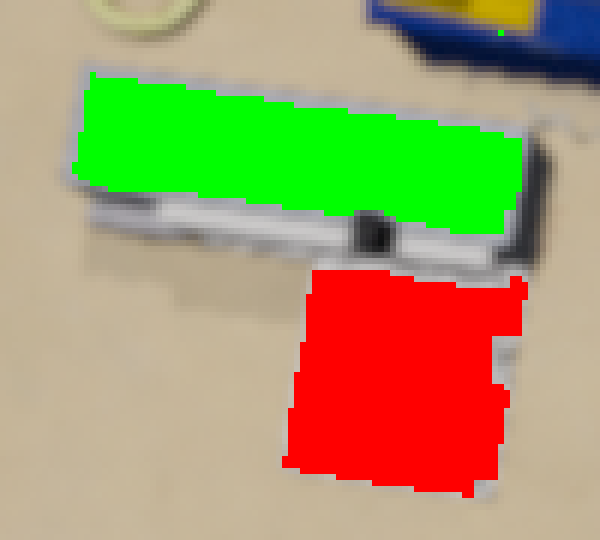

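View pics/waxB.png

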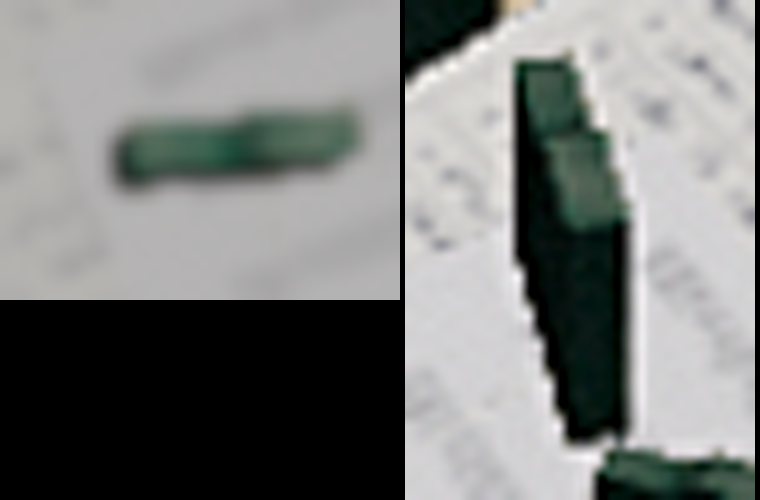

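```bash
python3 - <<'E'
from h import *
np.set_printoptions(precision=4,suppress=True)
S=lambda x,y:(265+(x-405)/10-.45,245+y/10-.45)
T=lambda x,y:(305+x/10-.45,205+y/10-.45)
# near bottom edge
b1,b2=onz("side",S(627,437),0),onz("side",S(570,440),0);print("near bottom",b1,b2)
def hgt(b,uv):
    from scipy.optimize import brentq
    return brentq(lambda z:proj("side",[b[0],b[1],z])[1]-uv[1],0,.2)
print("h near",hgt(b1,S(627,213)),hgt(b2,S(572,228)))
n1,n2=onz("side",S(627,213),.086),onz("side",S(572,228),.086);print("near top",n1,n2)
f=onz("side",S(517,62),.074);fb=onz("side",S(517,262),0);print("far left top(z74), bottom",f,fb,"len",np.linalg.norm(fb-b2), "right far", onz("side",S(572,60),.074))
# top view high part: right edge u 355, low part left edge u 120
for n,p,z in[("rt",(357,112),.086),("rb",(350,160),.086),("mid t",(245,110),.086),("mid b",(245,168),.086),("lt",(130,122),.074),("lb",(125,172),.074)]:
    print(n,onz("top",T(*p),z))
# lamp
U=lambda x,y:(125+x/6-.4,165+y/6-.4)
for n,p,z in[("roof BL",(82,66),.11),("roof BR",(533,129),.11),("roof FL",(66,182),.11),("stage nr",(497,497),.006),("stage nl",(286,468),.006),("nest front",(330,437),.008),("nest fr",(462,460),.008),("nest back l",(333,379),.008),("nest bk r",(468,397),.008),("handle",(372,222),.16),("half mark",(333,170),.11),("shut mark",(390,190),.11),("open mk",(268,177),.11)]:
    print(n,onz("top",U(*p),z))
V=lambda x,y:(225+x/6-.4,110+y/6-.4)
for n,p,z in[("roof FL",(315,82),.11),("roof BL",(425,82),.11),("roof FR",(312,323),.11),("roof BR",(430,323),.11),("stage nl(far)",(95,350),.006),("stage nr",(80,487),.006),("stage fr",(312,482),.006),("nest n far",(130,352),.01),("nest n near",(120,460),.01),("nest l far",(178,352),.01),("nest l near",(182,455),.01),("handle bot",(300,250),.112)]:
    print("side",n,onz("side",V(*p),z))
E
```

```text
near bottom [ 0.5434 -0.3389  0.    ] [ 0.5291 -0.3381  0.    ]
h near 0.083276215202049 0.07900964490466293
near top [ 0.5423 -0.3412  0.086 ] [ 0.5287 -0.3444  0.086 ]
far left top(z74), bottom [ 0.5233 -0.2772  0.074 ] [ 0.5228 -0.2778  0.    ] len 0.06064718798968833 right far [ 0.537  -0.2782  0.074 ]
rt [ 0.5382 -0.3393  0.086 ]
rb [ 0.524  -0.3372  0.086 ]
mid t [ 0.5384 -0.3063  0.086 ]
mid b [ 0.5213 -0.3063  0.086 ]
lt [ 0.5356 -0.2734  0.074 ]
lb [ 0.5207 -0.272   0.074 ]
roof BL [0.6463 0.2523 0.11  ]
roof BR [0.618  0.0327 0.11  ]
roof FL [0.5893 0.2574 0.11  ]
stage nr [0.4433 0.0604 0.006 ]
stage nl [0.4569 0.1691 0.006 ]
nest front [0.473  0.1467 0.008 ]
nest fr [0.462  0.0786 0.008 ]
nest back l [0.5029 0.1463 0.008 ]
nest bk r [0.4944 0.0765 0.008 ]
handle [0.5653 0.0993 0.16  ]
half mark [0.5968 0.1288 0.11  ]
shut mark [0.5873 0.1009 0.11  ]
open mk [0.593  0.1601 0.11  ]
side roof FL [0.5903 0.2574 0.11  ]
side roof BL [0.6495 0.2499 0.11  ]
side roof FR [0.5628 0.0386 0.11  ]
side roof BR [0.6199 0.0315 0.11  ]
side stage nl(far) [0.4597 0.1697 0.006 ]
side stage nr [0.4447 0.054  0.006 ]
side stage fr [0.5629 0.0434 0.006 ]
side nest n far [0.4782 0.1602 0.01  ]
side nest n near [0.4664 0.0684 0.01  ]
side nest l far [0.5038 0.157  0.01  ]
side nest l near [0.4984 0.0686 0.01  ]
side handle bot [0.5638 0.098  0.112 ]
```

```bash
cat >> h.py <<'E'
from scipy.spatial.transform import Rotation as Ro
np.set_printoptions(precision=4,suppress=True)
def frame(yaw,tilt):
    c,s=np.cos(np.radians(yaw)),np.sin(np.radians(yaw));xw=np.array([c,s,0]);yw=np.array([-s,c,0])
    t=np.radians(tilt);tx=np.sin(t)*yw-np.cos(t)*np.array([0,0,1.]);return np.stack([tx,xw,np.cross(tx,xw)],1),xw,yw
def togo(P,Rt):
    s=read_state();R=Ro.from_quat(s["eef_rot"]).as_matrix()
    d=R.T@(P-s["ee_pos"])/.025
    w=Ro.from_matrix(R.T@Rt).as_rotvec()/np.radians(45)
    print("t",s["time"],"pos",s["ee_pos"],"shift units (now axes)",d,"turn units",w,"shift in target axes",Rt.T@(P-s["ee_pos"])/.025)
    print("joints",s["joint_positions"],"w",s["width"],"F",s["ft_force"])
WAX=np.array([.5315,-.3065]);WY=4.
def wax(back=0,tilt=30,yg=-.024,zg=.072):
    Rt,xw,yw=frame(WY,tilt);G=np.array([*WAX,0])+yg*yw+np.array([0,0,zg]);return G-(.003+back)*Rt[:,0],Rt
E
python3 -c "
from h import *
P,R=wax(.10);print(P,R);togo(P,R)"
```

```text
[ 0.5368 -0.3818  0.1612] [[-0.0349  0.9976  0.0604]
 [ 0.4988  0.0698 -0.8639]
 [-0.866   0.     -0.5   ]]
t 0.1 pos [ 0.2141 -0.5869  0.2439] shift units (now axes) [  3.3094  -3.2777 -14.9371] turn units [-1.6039  0.5697 -0.4283] shift in target axes [ 6.5041 13.4483 -4.6529]
joints [ 1.1984  0.3328 -0.0647  1.4608  0.0216  1.3499 -0.0885] w 0.08719336809786728 F [-0.2637  0.2817 -0.0219]
```

Call:
{"name": "arm_command", "arguments": {
  "targets": [0,0,0,0,-0.22,-1,1,0,0,0,0,-0.22,-1,1,0,0,0,0,-0.22,-1,1,0,0,0,0,-0.22,-1,1,0,0,0,0,-0.22,-1,1,0,0,0,0,-0.22,-1,1,0,0,0,0,-0.22,-1,1,0,0,0,0,-0.22,-1,1,0,0,0,0,-0.22,-1,1,0,0,0,0,-0.22,-1,1,0,0,0,0,-0.22,-1,1,0,0,0,0,-0.22,-1,1],
  "newtons": 15
}}

```text
time: 1.1
ee_pos: [0.4758, -0.419, 0.2372]
eef_rot: [-0.694, -0.121, 0.7, -0.115]
ft_force: [-1.3, 0.0, -0.1]
width: 0.087
```

```bash
python3 -c "
from h import *
P,R=wax(.10);togo(P,R)"
```

```text
t 1.1 pos [ 0.4758 -0.419   0.2372] shift units (now axes) [ 3.0262 -0.5729 -2.817 ] turn units [-1.6255  0.5684 -0.4181] shift in target axes [3.2913 2.5383 0.3815]
joints [ 0.8126  0.3735 -0.2147  1.4258  0.0798  1.363  -0.6404] w 0.08696654981811897 F [-1.2706  0.001  -0.1133]
```

Call:
{"name": "arm_command", "arguments": {
  "targets": [-0.135,0.047,-0.035,0,0,0,1,-0.135,0.047,-0.035,0,0,0,1,-0.135,0.047,-0.035,0,0,0,1,-0.135,0.047,-0.035,0,0,0,1,-0.135,0.047,-0.035,0,0,0,1,-0.135,0.047,-0.035,0,0,0,1,-0.135,0.047,-0.035,0,0,0,1,-0.135,0.047,-0.035,0,0,0,1,-0.135,0.047,-0.035,0,0,0,1,-0.135,0.047,-0.035,0,0,0,1,-0.135,0.047,-0.035,0,0,0,1,-0.135,0.047,-0.035,0,0,0,1]
}}

```text
time: 2.1
ee_pos: [0.4821, -0.4089, 0.2339]
eef_rot: [0.578, 0.654, -0.316, 0.373]
ft_force: [0.2, 0.7, 1.1]
width: 0.087
```

```bash
python3 -c "
from h import *
P,R=wax(.10);togo(P,R)
cv2.imwrite('pics/s1.png',camera('side')[:,:,::-1])"
```

```text
t 2.1 pos [ 0.4821 -0.4089  0.2339] shift units (now axes) [2.924  2.2616 0.869 ] turn units [ 0.0801 -0.0335  0.0229] shift in target axes [2.9847 2.2561 0.6492]
joints [ 1.0541  0.7273 -0.4668  1.0515 -0.0948  1.8033  0.7679] w 0.08700690633646249 F [0.1978 0.6823 1.0507]
```

View pics/s1.png

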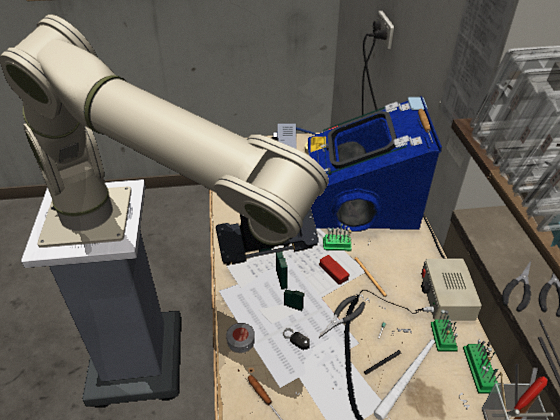

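Call:
{"name": "arm_command", "arguments": {
  "targets": [0.03,-0.012,0.008,0.3,0.6,0.2,1,0.03,-0.012,0.008,0.6,0.6,0.2,1,0.02,-0.01,0.008,0.6,0.6,0.2,1,0,0,0,0.6,0.3,0.1,1,0,0,0,0.4,0.2,0.05,1,0,0,0,0,0,0,1]
}}

```text
time: 2.65
ee_pos: [0.5438, -0.3854, 0.1622]
eef_rot: [0.595, 0.629, -0.347, 0.361]
ft_force: [0.1, -0.5, -0.6]
width: 0.0869
```

```bash
python3 -c "
from h import *
P,R=wax(.0);togo(P,R)
cv2.imwrite('pics/s2.png',cv2.resize(camera('side')[180:330,200:380,::-1],None,fx=4,fy=4))
cv2.imwrite('pics/t2.png',cv2.resize(camera('top')[160:310,230:410,::-1],None,fx=4,fy=4))"
```

```text
t 2.65 pos [ 0.5438 -0.3854  0.1622] shift units (now axes) [ 4.1161 -0.2851 -0.1187] turn units [-0.0233  0.0014 -0.004 ] shift in target axes [ 4.1171 -0.2699 -0.1192]
joints [ 0.968   0.801  -0.4524  1.0721 -0.0892  1.6519  0.646 ] w 0.08686415980203785 F [ 0.0779 -0.5219 -0.58  ]
```

View pics/s2.png

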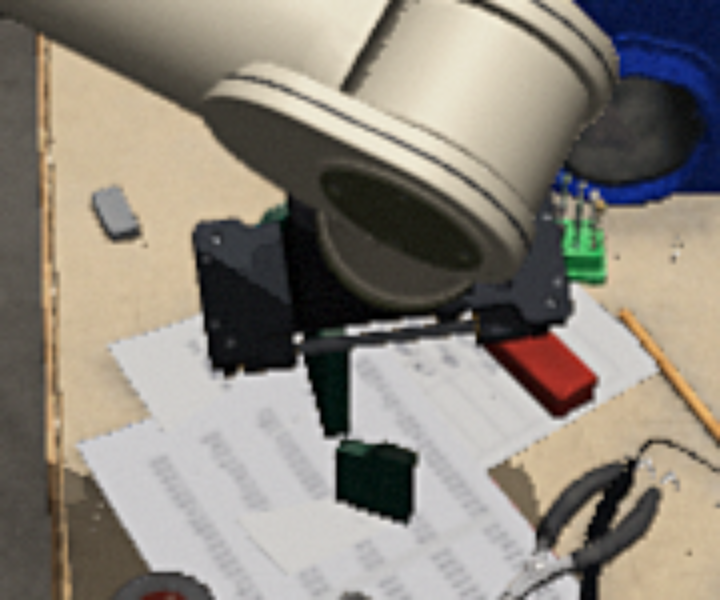

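View pics/t2.png

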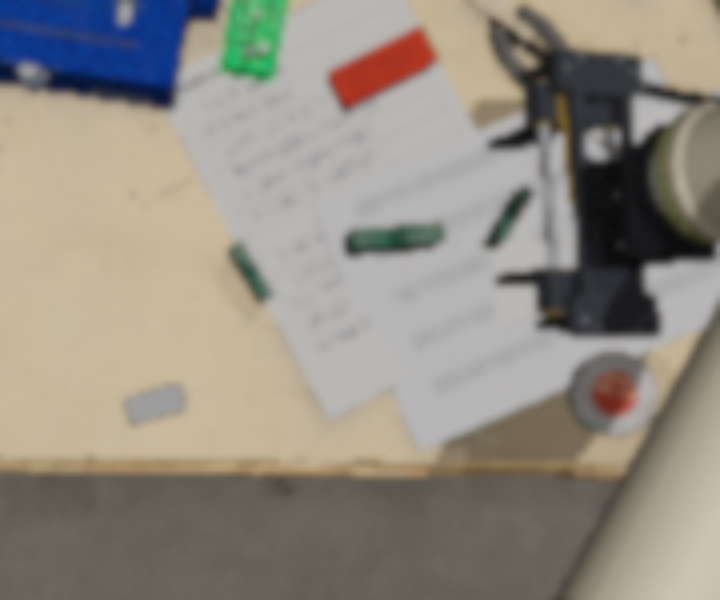

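Call:
{"name": "arm_command", "arguments": {
  "targets": [-0.02,0,0,0.2,-0.27,-0.12,1,0,0,0,0.5,0,0,1,0,0,0,0.6,0,0,1,0,0,0,0.6,0,0,1,0,0,0,0.3,0,0,1,0,0,0,0,0,0,1]
}}

```text
time: 3.25
ee_pos: [0.5336, -0.3633, 0.1238]
eef_rot: [0.594, 0.625, -0.346, 0.37]
ft_force: [-0.3, 0.0, -0.7]
width: 0.0868
```

```bash
python3 -c "
from h import *
P,R=wax(.0);togo(P,R)
cv2.imwrite('pics/s3.png',cv2.resize(camera('side')[200:310,230:350,::-1],None,fx=5,fy=5))
cv2.imwrite('pics/t3.png',cv2.resize(camera('top')[170:270,280:400,::-1],None,fx=5,fy=5))"
```

```text
t 3.25 pos [ 0.5336 -0.3633  0.1238] shift units (now axes) [ 2.3302  0.0417 -0.1375] turn units [-0.0125  0.019  -0.0179] shift in target axes [ 2.3311  0.0756 -0.1021]
joints [ 0.9861  0.7697 -0.4623  1.2093 -0.0881  1.5319  0.6654] w 0.08682841678156052 F [-0.2702  0.0068 -0.6902]
```

View pics/s3.png

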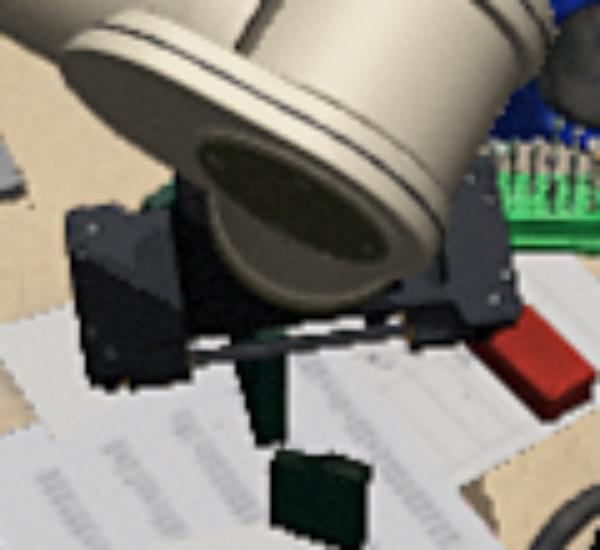

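View pics/t3.png

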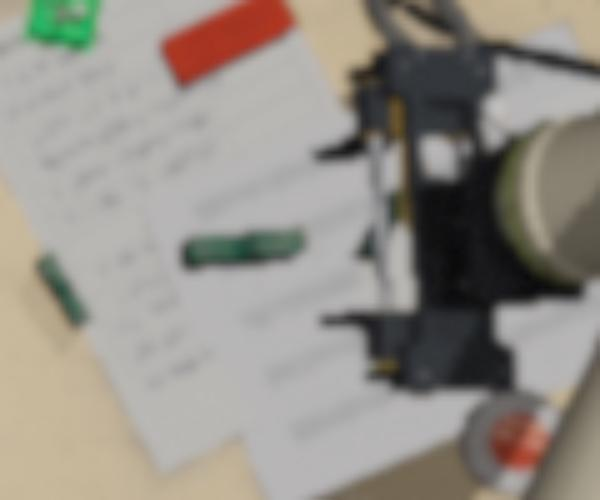

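Call:
{"name": "arm_command", "arguments": {
  "targets": [-0.012,0.018,-0.018,0.5,0.06,-0.1,1,0,0,0,0.6,0,0,1,0,0,0,0.5,0,0,1,0,0,0,0.4,0,0,1,0,0,0,0.15,0,0,1,0,0,0,0,0,0,1]
}}

```text
time: 3.85
ee_pos: [0.535, -0.3354, 0.0787]
eef_rot: [0.591, 0.632, -0.341, 0.367]
ft_force: [0.2, -0.0, 1.1]
width: 0.0872
```

```bash
python3 -c "
from h import *
P,R=wax(.0);togo(P,R)
cv2.imwrite('pics/s3.png',cv2.resize(camera('side')[200:310,230:350,::-1],None,fx=5,fy=5))
cv2.imwrite('pics/t3.png',cv2.resize(camera('top')[170:270,280:400,::-1],None,fx=5,fy=5))"
```

```text
t 3.85 pos [ 0.535  -0.3354  0.0787] shift units (now axes) [ 0.2141 -0.0614 -0.0401] turn units [ 0.0014  0.0035 -0.0029] shift in target axes [ 0.2144 -0.061  -0.0394]
joints [ 0.9717  0.7915 -0.4687  1.284  -0.0838  1.449   0.6696] w 0.08716296190716748 F [ 0.1634 -0.0268  1.1462]
```

View pics/t3.png

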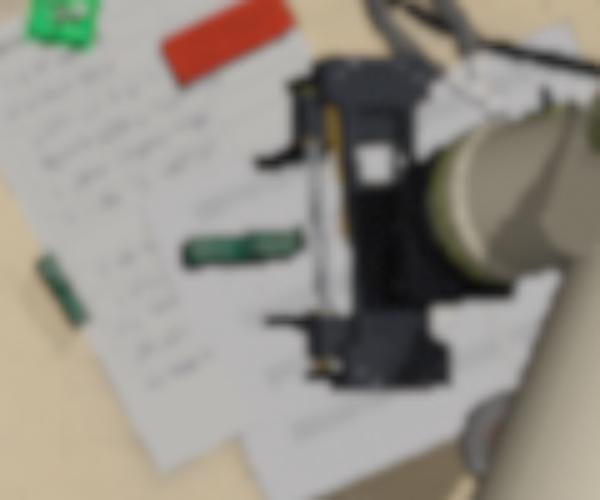

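View pics/s3.png

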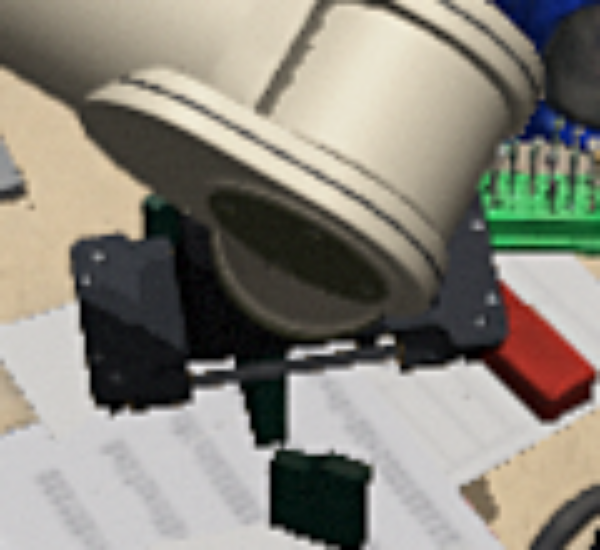

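Call:
{"name": "arm_command", "arguments": {
  "targets": [0,0,0,0.2,-0.08,-0.04,0.7,0,0,0,0,0,0,0.4,0,0,0,0,0,0,0.28,0,0,0,0,0,0,0.28,0,0,0,0,0,0,0.28,0,0,0,0,0,0,0.28],
  "newtons": 15
}}

```text
time: 4.45
ee_pos: [0.5334, -0.3345, 0.0773]
eef_rot: [0.591, 0.631, -0.342, 0.369]
ft_force: [0.0, 0.1, 1.3]
width: 0.0549
```

```bash
python3 -c "
from h import *
P,R=wax(.0);togo(P,R)
cv2.imwrite('pics/t3.png',cv2.resize(camera('top')[190:240,300:360,::-1],None,fx=10,fy=10,interpolation=2))"
```

```text
t 4.45 pos [ 0.5334 -0.3345  0.0773] shift units (now axes) [ 0.145  -0.0005 -0.0348] turn units [ 0.0008  0.0081 -0.0074] shift in target axes [ 0.1452  0.0004 -0.0339]
joints [ 0.9751  0.7858 -0.4695  1.296  -0.0843  1.4382  0.6709] w 0.054935059439802446 F [0.0333 0.1193 1.263 ]
```

View pics/t3.png

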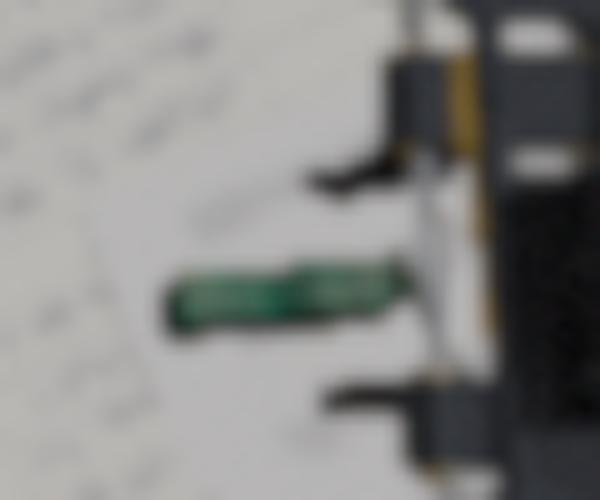

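Call:
{"name": "arm_command", "arguments": {
  "targets": [0,0,0,0.1,0,-0.03,0.2,0,0,0,0,0,0,0.2,0,0,0,0,0,0,0.2,0,0,0,0,0,0,0.2,0,0,0,0,0,0,0.2,0,0,0,0,0,0,0,0,0,0,0,0,0,0,0,0,0,0,0,0,0,0,0,0,0,0,0,0,0,0,0,0,0,0,0],
  "newtons": 15
}}

```text
time: 5.33
ee_pos: [0.5334, -0.3325, 0.0754]
eef_rot: [0.591, 0.631, -0.342, 0.369]
ft_force: [-0.5, 0.6, 0.1]
width: 0.0156
```

```bash
python3 -c "
from h import *
P,R=wax(.0);togo(P,R)
cv2.imwrite('pics/t3.png',cv2.resize(camera('top')[190:240,300:360,::-1],None,fx=10,fy=10,interpolation=2))"
```

```text
t 5.3333 pos [ 0.5334 -0.3325  0.0754] shift units (now axes) [ 0.0391 -0.0038 -0.0026] turn units [ 0.0009  0.0082 -0.0076] shift in target axes [ 0.0391 -0.0035 -0.0023]
joints [ 0.9744  0.7852 -0.4701  1.3019 -0.0846  1.4325  0.6702] w 0.015622370991835187 F [-0.4866  0.5811  0.0837]
```

View pics/t3.png

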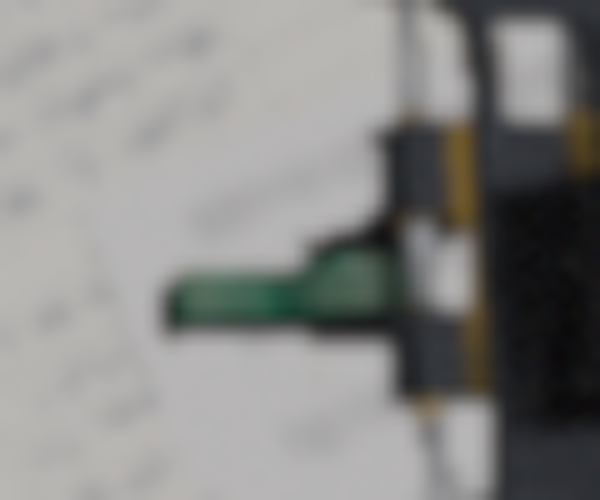

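Call:
{"name": "arm_command", "arguments": {
  "targets": [0,0,0,-0.25,0,-0.14,0,0,0,0,-0.5,0,-0.29,0,0,0,0,-0.7,0,-0.4,0,0,0,0,-0.7,0,-0.4,0,0,0,0,-0.7,0,-0.4,0,0,0,0,-0.7,0,-0.4,0,0,0,0,-0.4,0,-0.2,0,0,0,0,0,0,0,0],
  "newtons": 20
}}

```text
time: 6.05
ee_pos: [0.5324, -0.3325, 0.2001]
eef_rot: [0.591, 0.63, -0.342, 0.369]
ft_force: [0.5, 0.9, -0.3]
width: 0.016
```

```bash
cat >> h.py <<'E'
NEST=np.array([.4845,.1108,.006]);LY=-7.3
def place(up=0,dx=0,dy=0):
    Rt,xw,yw=frame(LY,30);return NEST+(-.026+dy)*yw+dx*xw+np.array([0,0,.0754+up]),Rt
E
python3 -c "
from h import *
P,R=place(.11);print(P);togo(P,R)
cv2.imwrite('pics/s4.png',camera('side')[:,:,::-1])"
```

```text
[0.4812 0.085  0.1914]
t 6.05 pos [ 0.5324 -0.3325  0.2001] shift units (now axes) [  8.5934  -0.911  -14.4418] turn units [0.2197 0.0085 0.117 ] shift in target axes [  8.4548  -4.1535 -13.9466]
joints [ 0.9781  0.6733 -0.4906  1.2054 -0.1235  1.6243  0.6184] w 0.01595027993884742 F [ 0.5148  0.8811 -0.2505]
```

View pics/s4.png

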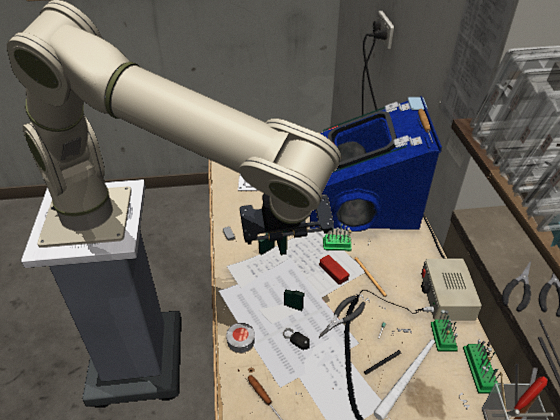

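Call:
{"name": "arm_command", "arguments": {
  "targets": [0,0,0,0.2,-0.3,-0.35,0,0,0,0,0.5,-0.3,-0.8,0,0,0,0,0.55,-0.2,-0.9,0,0,0,0,0.55,-0.1,-0.9,0,0,0,0,0.55,0,-0.9,0,0,0,0,0.55,0,-0.9,0,0,0,0,0.55,0,-0.9,0,0,0,0,0.55,0,-0.9,0,0,0,0,0.55,0,-0.9,0,0,0,0,0.55,0,-0.9,0,0,0,0,0.55,0,-0.9,0,0,0,0,0.55,0,-0.9,0]
}}

```text
time: 7.1
ee_pos: [0.4815, -0.0301, 0.175]
eef_rot: [0.592, 0.631, -0.348, 0.361]
ft_force: [0.1, 0.7, -0.1]
width: 0.0161
```

```bash
python3 -c "
from h import *
P,R=place(.10);print(P);togo(P,R)"
```

```text
[0.4812 0.085  0.1814]
t 7.1 pos [ 0.4815 -0.0301  0.175 ] shift units (now axes) [ 2.0614  0.2452 -4.1166] turn units [0.1958 0.005  0.1288] shift in target axes [ 2.0597 -0.596  -4.0815]
joints [ 0.8815  0.2943 -0.6787  1.8178 -0.3307  1.2636  0.3916] w 0.0160576848816502 F [ 0.0952  0.742  -0.0853]
```

Call:
{"name": "arm_command", "arguments": {
  "targets": [0.05,0,0.032,0.35,0,-0.8,0,0.05,0,0.032,0.4,0,-0.8,0,0.05,0,0.032,0.4,0,-0.8,0,0.04,0,0.03,0.4,0,-0.7,0,0,0,0,0.2,0,-0.4,0,0,0,0,0,0,0,0,0,0,0,0,0,0,0]
}}

```text
time: 7.68
ee_pos: [0.4776, 0.0777, 0.1747]
eef_rot: [0.646, 0.576, -0.378, 0.33]
ft_force: [0.3, -0.0, -1.4]
width: 0.0158
```

```bash
python3 -c "
from h import *
P,R=place(.10);print(P);togo(P,R)
cv2.imwrite('pics/s5.png',cv2.resize(camera('side')[100:250,200:360,::-1],None,fx=4,fy=4,interpolation=2))
cv2.imwrite('pics/t5.png',cv2.resize(camera('top')[150:260,120:260,::-1],None,fx=5,fy=5,interpolation=2))
"
```

```text
[0.4812 0.085  0.1814]
t 7.6833 pos [0.4776 0.0777 0.1747] shift units (now axes) [-0.0809  0.1048 -0.4021] turn units [0.0027 0.0045 0.0146] shift in target axes [-0.0782  0.1048 -0.4026]
joints [ 0.8021  0.1576 -0.7575  1.9654 -0.4702  1.0814  0.1586] w 0.01580464822829433 F [ 0.3497 -0.0255 -1.4102]
```

View pics/s5.png

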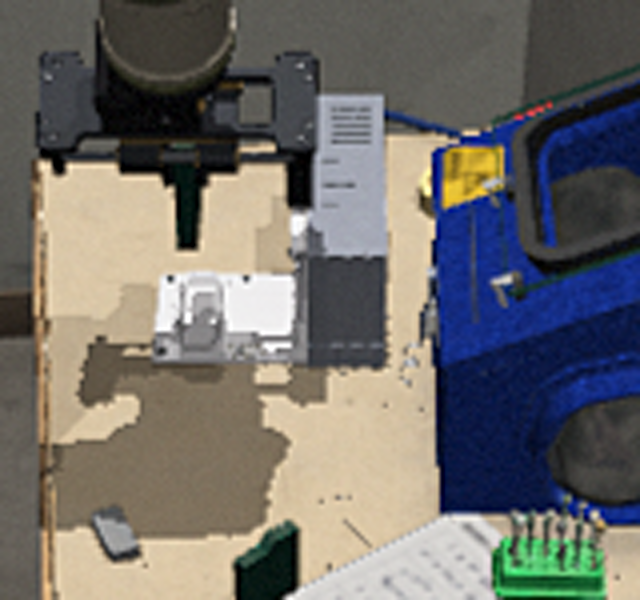

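View pics/t5.png

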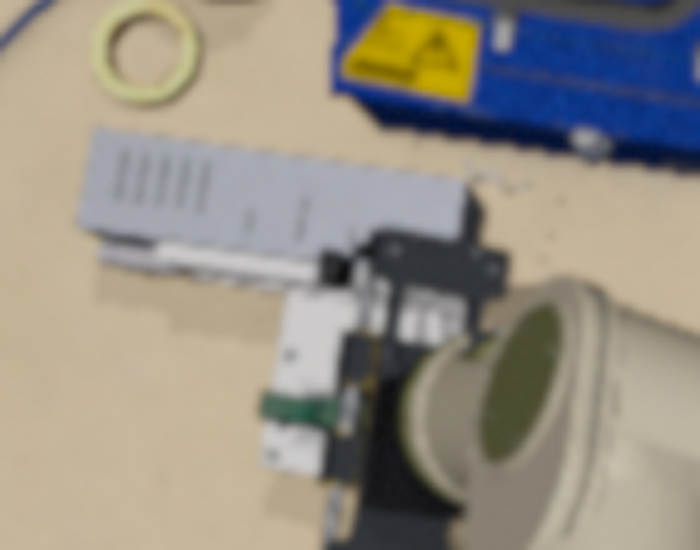

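```bash
python3 -c "
from h import *
s=read_state();R=Ro.from_quat(s['eef_rot']).as_matrix();p=s['ee_pos'];xw=R[:,1];yw=np.cross([0,0,1],xw)
print('tool yaw',np.degrees(np.arctan2(xw[1],xw[0])),'tilt',np.degrees(np.arctan2(R[:,0]@yw,-R[2,0])), 'xw z',xw[2])
C=p+.026*yw-np.array([0,0,.0754]);print('exp centre',C)
S=lambda x,y:(200+x/4-.4,100+y/4-.4)
T=lambda x,y:(120+x/5-.4,150+y/5-.4)
print('near bottom exp',C-.0345*yw, 'proj',proj('side',C-.0345*yw-.008*xw),proj('side',C-.0345*yw+.008*xw),'seen',S(178,248),S(196,248))
for z in(.074,.072): 
  E=C+.0345*yw+[0,0,z];print('far low top proj',proj('top',E-.008*xw),proj('top',E+.008*xw),'seen',T(262,420),T(264,393))
N=NEST;_,xl,yl=frame(LY,0)
for k,Q in{'f-':N-.012*xl-.0395*yl,'f+':N-.012*xl+.0395*yl,'b-':N+.012*xl-.0395*yl,'b+':N+.012*xl+.0395*yl}.items(): print(k,proj('side',Q)-[200,100],(proj('side',Q)-[225-.4,110-.4])*6,'top tB',(proj('top',Q)-[125-.4,165-.4])*6)
"
```

```text
tool yaw -6.964300539966442 tilt 29.827660148827956 xw z -0.008898322292842209
exp centre [0.4812 0.1028 0.0994]
near bottom exp [0.477  0.0686 0.0994] proj [244.0529 162.4974] [249.4363 162.5288] seen (244.1, 161.6) (248.6, 161.6)
far low top proj [170.416  232.5772] [171.3584 226.8095] seen (172.0, 233.6) (172.4, 228.2)
far low top proj [170.5798 232.6241] [171.5205 226.8651] seen (172.0, 233.6) (172.4, 228.2)
f- [44.93   86.2989] [121.9801 460.1934] top tB [473.5611 449.4102]
f+ [46.3379 70.8915] [130.4274 367.7493] top tB [321.8236 428.1237]
b- [52.6652 86.3198] [168.391  460.3189] top tB [480.8905 403.2587]
b+ [53.7886 70.9087] [175.1317 367.8521] top tB [329.4367 382.0356]
```

Call:
{"name": "arm_command", "arguments": {
  "targets": [0,0,0.014,0.05,0.1,-0.3,0,0,0,0,0.35,0,0.1,0,0,0,0,0.4,0,0.24,0,0,0,0,0.4,0,0.24,0,0,0,0,0.4,0,0.24,0,0,0,0,0.3,0,0.17,0,0,0,0,0,0,0,0]
}}

```text
time: 8.37
ee_pos: [0.4845, 0.0813, 0.1206]
eef_rot: [0.652, 0.569, -0.376, 0.331]
ft_force: [0.4, 0.4, -1.2]
width: 0.016
```

```bash
python3 -c "
from h import *
P,R=place(.015);print(P);togo(P,R)
cv2.imwrite('pics/s6.png',cv2.resize(camera('side')[100:210,210:330,::-1],None,fx=5,fy=5,interpolation=2))
cv2.imwrite('pics/t6.png',cv2.resize(camera('top')[170:260,140:240,::-1],None,fx=6,fy=6,interpolation=2))
"
```

```text
[0.4812 0.085  0.0964]
t 8.3667 pos [0.4845 0.0813 0.1206] shift units (now axes) [ 0.9034 -0.1517  0.3704] turn units [-0.0048  0.0036 -0.0074] shift in target axes [ 0.9033 -0.1479  0.3724]
joints [ 0.7716  0.2474 -0.7532  2.0126 -0.4384  0.9391  0.166 ] w 0.016027386423590178 F [ 0.4073  0.3541 -1.2225]
```

View pics/s6.png

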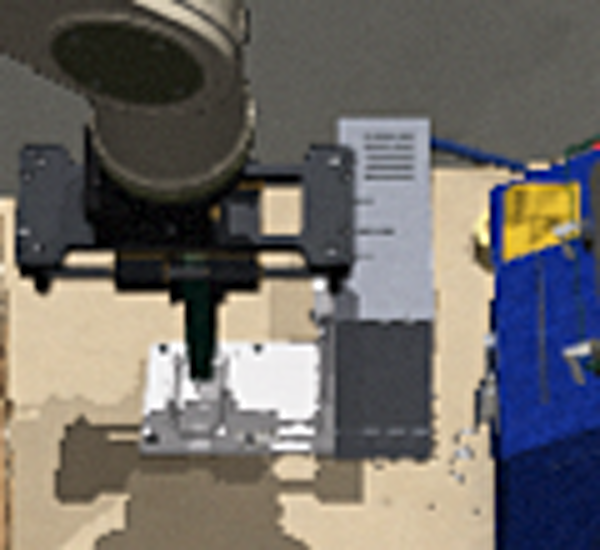

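View pics/t6.png

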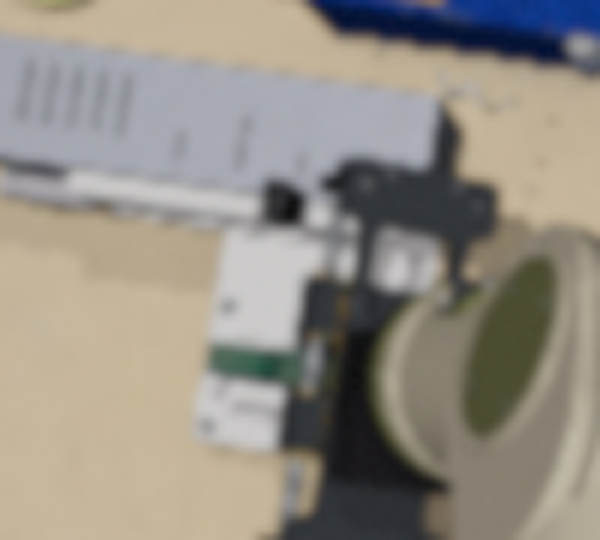

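Call:
{"name": "arm_command", "arguments": {
  "targets": [0,0,-0.007,0,-0.15,-0.13,0,0,0,0,0.3,0,0.15,0,0,0,0,0.3,0,0.17,0,0,0,0,0.3,0,0.17,0,0,0,0,0.1,0,0.06,0,0,0,0,0,0,0,0]
}}

```text
time: 8.97
ee_pos: [0.4829, 0.0855, 0.0943]
eef_rot: [0.651, 0.57, -0.376, 0.332]
ft_force: [0.3, -0.1, -1.1]
width: 0.0156
```

```bash
python3 -c "
from h import *
P,R=place(.0);print(P);togo(P,R)
cv2.imwrite('pics/s7.png',cv2.resize(camera('side')[100:210,210:330,::-1],None,fx=5,fy=5,interpolation=2))
cv2.imwrite('pics/t7.png',cv2.resize(camera('top')[170:260,140:240,::-1],None,fx=6,fy=6,interpolation=2))
"
```

```text
[0.4812 0.085  0.0814]
t 8.9667 pos [0.4829 0.0855 0.0943] shift units (now axes) [ 0.4333 -0.0672  0.2793] turn units [-0.0017  0.0046 -0.0055] shift in target axes [ 0.4326 -0.0657  0.2808]
joints [ 0.7533  0.2918 -0.7489  2.0352 -0.4211  0.8774  0.171 ] w 0.015608018309981313 F [ 0.3009 -0.1245 -1.0893]
```

View pics/s7.png

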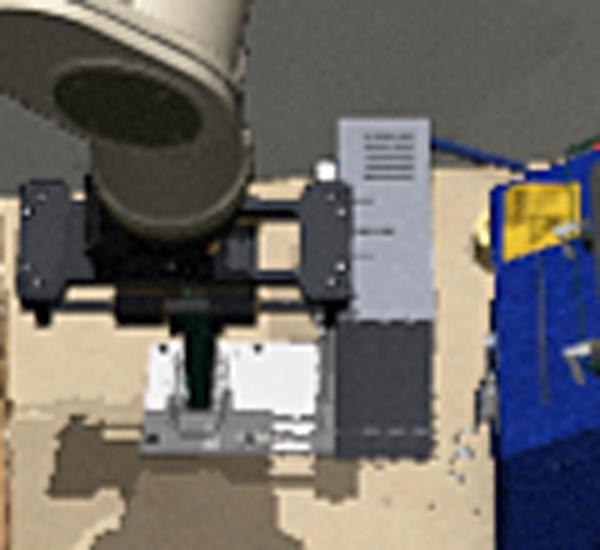

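View pics/t7.png

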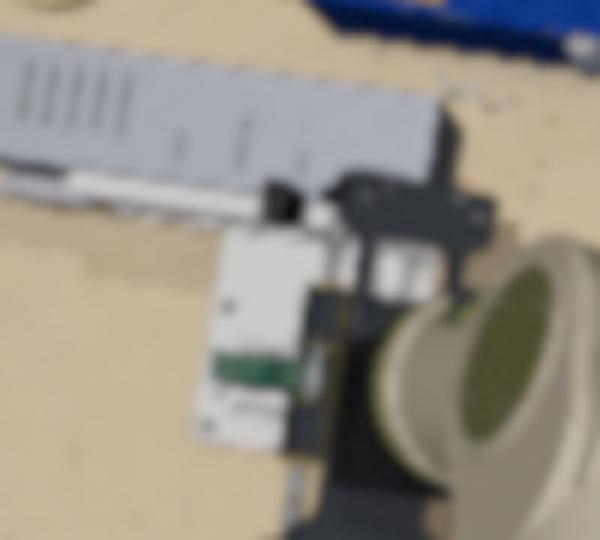

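Call:
{"name": "arm_command", "arguments": {
  "targets": [0,0,0,0.1,-0.06,0.07,0,0,0,0,0.15,0,0.09,0,0,0,0,0.12,0,0.07,0,0,0,0,0.03,0,0.02,0,0,0,0,0,0,0,0]
}}

```text
time: 9.48
ee_pos: [0.482, 0.0849, 0.0825]
eef_rot: [0.651, 0.569, -0.376, 0.332]
ft_force: [-0.2, 0.0, -0.6]
width: 0.016
```

```bash
python3 -c "
from h import *
P,R=place(.0);print(P);togo(P,R)
cv2.imwrite('pics/s7.png',cv2.resize(camera('side')[150:210,220:290,::-1],None,fx=9,fy=9,interpolation=2))
"
```

```text
[0.4812 0.085  0.0814]
t 9.4833 pos [0.482  0.0849 0.0825] shift units (now axes) [ 0.0374 -0.0321  0.0229] turn units [-0.001   0.005  -0.0076] shift in target axes [ 0.0375 -0.0319  0.023 ]
joints [ 0.7492  0.3112 -0.7452  2.0458 -0.4146  0.8501  0.1783] w 0.01600135970336699 F [-0.2262  0.0011 -0.6131]
```

View pics/s7.png

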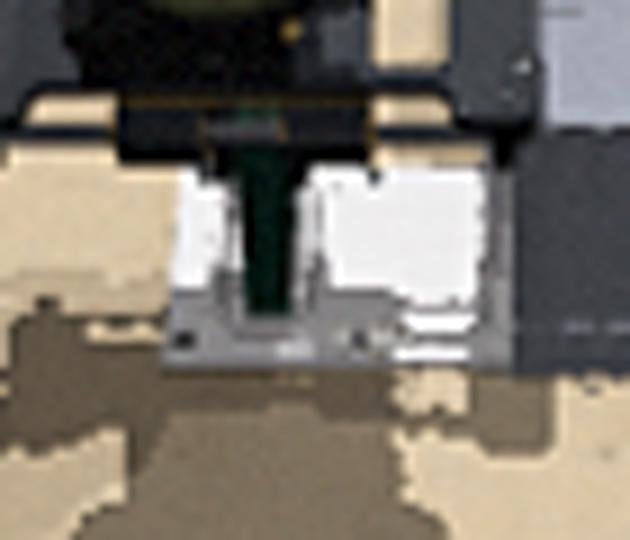

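Call:
{"name": "arm_command", "arguments": {
  "targets": [0,0,0,0.05,-0.02,0.03,0,0,0,0,0.03,0,0.02,0,0,0,0,0,0,0,0]
}}

```text
time: 9.78
ee_pos: [0.4824, 0.0851, 0.0815]
eef_rot: [0.652, 0.569, -0.375, 0.332]
ft_force: [-0.0, -0.5, -0.8]
width: 0.0162
```

```bash
python3 -c "
from h import *
P,R=place(.0);togo(P,R)
cv2.imwrite('pics/s7.png',cv2.resize(camera('side')[150:210,220:290,::-1],None,fx=9,fy=9,interpolation=2))
"
```

```text
t 9.7833 pos [0.4824 0.0851 0.0815] shift units (now axes) [-0.0021 -0.0492  0.0081] turn units [-0.0004  0.0039 -0.0091] shift in target axes [-0.0017 -0.0492  0.0081]
joints [ 0.749   0.3136 -0.7451  2.0463 -0.4147  0.8465  0.18  ] w 0.016163406776296123 F [-0.0356 -0.503  -0.8267]
```

View pics/s7.png

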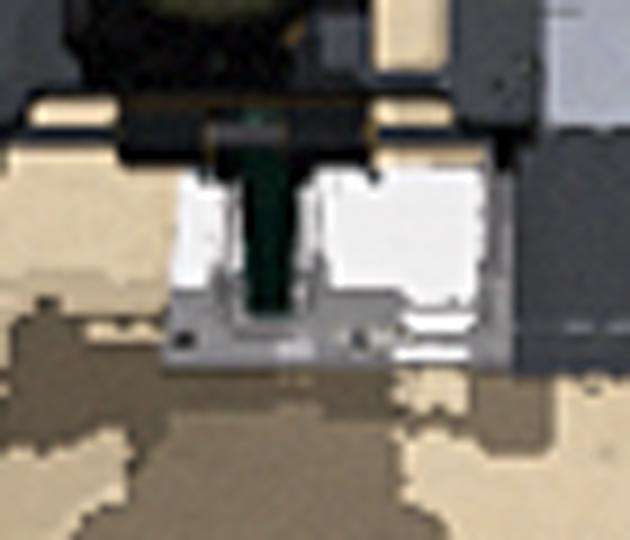

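Call:
{"name": "arm_command", "arguments": {
  "targets": [0,0,0,0.03,0,0.018,0,0,0,0,0.03,0,0.018,0,0,0,0,0,0,0,0]
}}

```text
time: 10.08
ee_pos: [0.4833, 0.085, 0.0814]
eef_rot: [0.652, 0.569, -0.375, 0.332]
ft_force: [-0.6, 0.2, -1.1]
width: 0.0157
```

```bash
python3 -c "
from h import *
P,R=place(.0);togo(P,R)"
```

```text
t 10.0833 pos [0.4833 0.085  0.0814] shift units (now axes) [-0.0057 -0.0823  0.0098] turn units [ 0.0001  0.003  -0.01  ] shift in target axes [-0.0051 -0.0823  0.0098]
joints [ 0.7487  0.3153 -0.7449  2.045  -0.4145  0.8458  0.1805] w 0.015722332624400037 F [-0.5614  0.1878 -1.0535]
```

Call:
{"name": "arm_command", "arguments": {
  "targets": [0,0,-0.01,0.06,-0.07,0.04,0,0,0,0,0.06,0,0.04,0,0,0,0,0,0,0,0]
}}

```text
time: 10.33
ee_pos: [0.4851, 0.0849, 0.0814]
eef_rot: [0.651, 0.571, -0.374, 0.332]
ft_force: [0.3, 0.2, -1.4]
width: 0.0161
```

```bash
python3 -c "
from h import *
P,R=place(.0);togo(P,R);s=read_state();print(s['torque'])"
```

```text
t 10.3333 pos [0.4851 0.0849 0.0814] shift units (now axes) [-0.0087 -0.1553  0.0152] turn units [ 0.0013  0.0006 -0.0068] shift in target axes [-0.0079 -0.1553  0.0153]
joints [ 0.7465  0.3214 -0.7432  2.0388 -0.4112  0.8489  0.1795] w 0.016128483428826567 F [ 0.2874  0.2283 -1.3514]
[-0.6858 -0.0004  0.0311]
```

Call:
{"name": "arm_command", "arguments": {
  "targets": [0,0,0,0,-0.2,0,0,0,0,0,0,0,0,0]
}}

```text
time: 10.5
ee_pos: [0.4799, 0.0856, 0.0813]
eef_rot: [0.651, 0.571, -0.374, 0.332]
ft_force: [-0.3, 0.3, -1.7]
width: 0.0159
```

```bash
python3 -c "
from h import *
P,R=place(.0);togo(P,R);s=read_state();print(s['torque'],s['joint_torque'],s['joint_vel'])
cv2.imwrite('pics/s7.png',cv2.resize(camera('side')[120:210,200:310,::-1],None,fx=7,fy=6.6,interpolation=2))
cv2.imwrite('pics/t7.png',cv2.resize(camera('top')[170:260,140:240,::-1],None,fx=6,fy=6,interpolation=2))
"
```

```text
t 10.5 pos [0.4799 0.0856 0.0813] shift units (now axes) [-0.0131  0.0565  0.0134] turn units [ 0.0016  0.0007 -0.0069] shift in target axes [-0.0134  0.0564  0.0133]
joints [ 0.7534  0.3109 -0.7479  2.0515 -0.4199  0.8473  0.1868] w 0.015945325130631814 F [-0.3318  0.3422 -1.6901]
[-0.7017  0.0256  0.0281] [  0.3269 -41.8949  -7.4577 -31.1555  -2.3242   0.4216   0.0697] [-0.005   0.0121  0.0053 -0.0207  0.0142 -0.011  -0.0107]
```

View pics/s7.png

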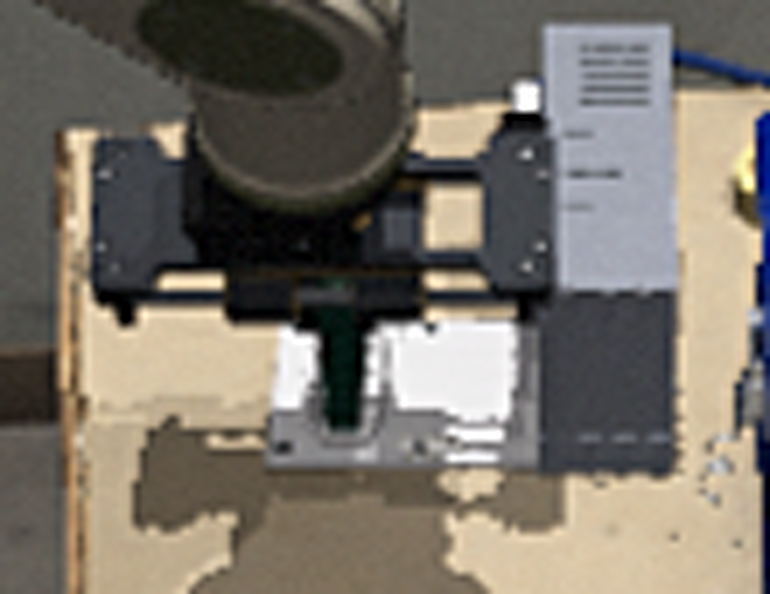

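View pics/t7.png

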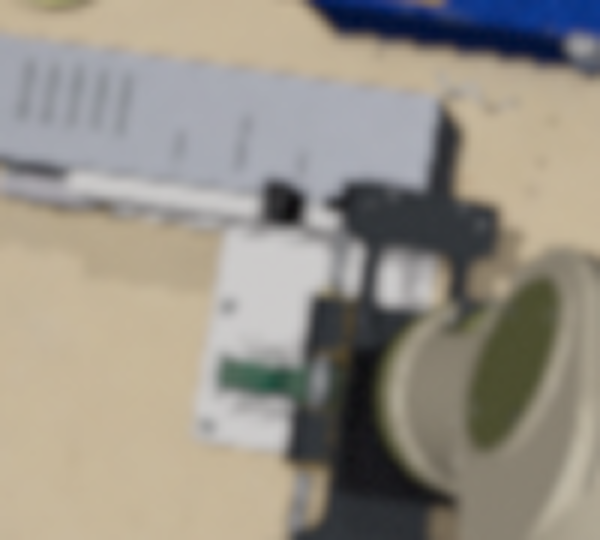

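Call:
{"name": "arm_command", "arguments": {
  "targets": [0,0,0,0,0,0,0.25,0,0,0,0,0,0,0.4,0,0,0,0,0,0,0.5,0,0,0,0,0,0,0.5,0,0,0,0,0,0,0.5,0,0,0,0,0,0,0.5,0,0,0,0,0,0,0.5]
}}

```text
time: 11.18
ee_pos: [0.4803, 0.0856, 0.081]
eef_rot: [0.652, 0.57, -0.374, 0.332]
ft_force: [0.1, -0.8, -0.4]
width: 0.0429
```

```bash
python3 -c "
from h import *
P,R=place(.0);togo(P,R);s=read_state();print(s['torque'])
cv2.imwrite('pics/s8.png',cv2.resize(camera('side')[150:210,220:290,::-1],None,fx=9,fy=9,interpolation=2))
cv2.imwrite('pics/t8.png',cv2.resize(camera('top')[170:260,140:240,::-1],None,fx=6,fy=6,interpolation=2))
"
```

```text
t 11.1833 pos [0.4803 0.0856 0.081 ] shift units (now axes) [-0.0236  0.0399  0.0067] turn units [ 0.001   0.0005 -0.0073] shift in target axes [-0.0238  0.0397  0.0066]
joints [ 0.7529  0.3122 -0.7474  2.051  -0.4193  0.8464  0.1863] w 0.042853133684224054 F [ 0.0625 -0.8312 -0.4208]
[-0.5665  0.0374 -0.0307]
```

View pics/s8.png

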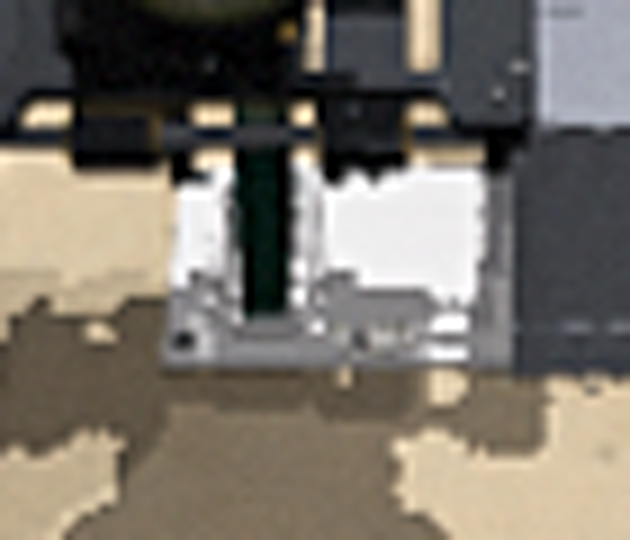

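View pics/t8.png

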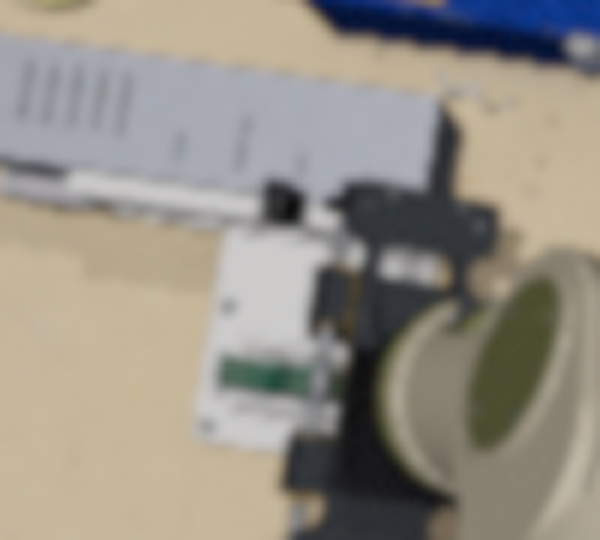

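Call:
{"name": "arm_command", "arguments": {
  "targets": [0,0,0,-0.3,0,0,0.5,0,0,0,-0.6,0,0,0.5,0,0,0,-0.8,0,0,0.5,0,0,0,-0.9,0,0,0.5,0,0,0,-0.9,0,0,0.5,0,0,0,-0.9,0,0,0.5,0,0,0,-0.9,0,0,0.5,0,0,0,-0.6,0,0,0.5,0,0,0,0,0,0,0.5]
}}

```text
time: 12.03
ee_pos: [0.468, 0.0088, 0.2176]
eef_rot: [0.651, 0.571, -0.374, 0.332]
ft_force: [0.3, -0.1, -0.0]
width: 0.0434
```

```bash
python3 -c "
from h import *
P,R=place(.0);togo(P,R)
cv2.imwrite('pics/s9.png',cv2.resize(camera('side')[110:210,220:320,::-1],None,fx=6,fy=6,interpolation=2))
cv2.imwrite('pics/t9.png',cv2.resize(camera('top')[165:255,125:225,::-1],None,fx=6,fy=6,interpolation=2))
"
```

```text
t 12.0333 pos [0.468  0.0088 0.2176] shift units (now axes) [6.266  0.1167 0.0445] turn units [ 0.0032  0.0004 -0.0043] shift in target axes [6.2656 0.1379 0.0462]
joints [ 0.9191  0.1035 -0.709   1.912  -0.4835  1.2344  0.2672] w 0.04335717428515848 F [ 0.2879 -0.1176 -0.0443]
```

View pics/s9.png

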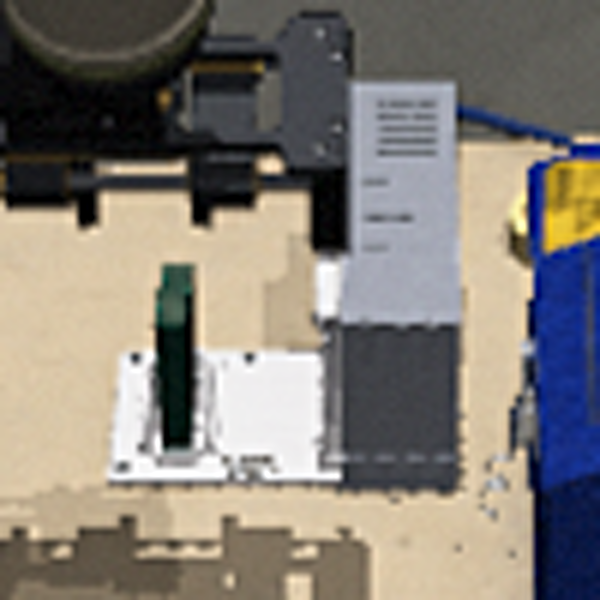

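View pics/t9.png

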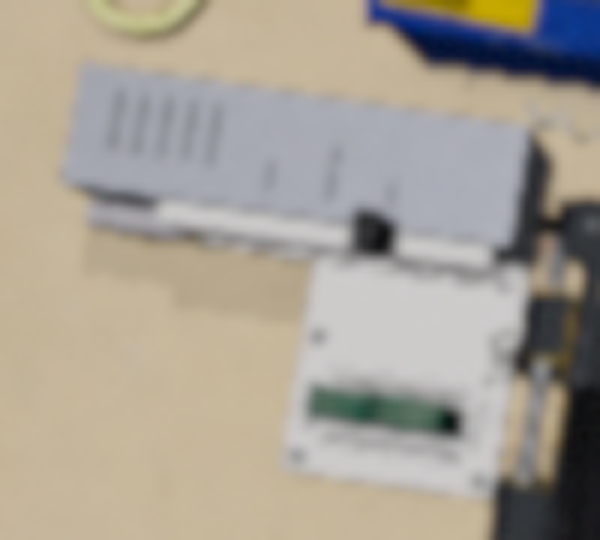

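```bash
cat >> h.py <<'E'
ORG=np.array([.5685,.0992,0])
def hand(y=.002,z=.145,x=-.006):
    _,xl,yl=frame(LY,0);Rt=np.stack([[0,0,-1.],yl,np.cross([0,0,-1.],yl)],1)
    return ORG+x*xl+y*yl+np.array([0,0,z]),Rt
E
python3 -c "
from h import *
S=lambda x,y:(220+x/6-.4,110+y/6-.4)
_,xl,yl=frame(LY,0)
a=(onz('side',S(162,448),.006)+onz('side',S(193,448),.006))/2;print('near bottom',a,'centre if lamp yaw',a+.0345*yl)
U=lambda x,y:(125+x/6-.4,165+y/6-.4)
print('top far',onz('top',U(310,402),.08),'near',onz('top',U(448,418),.092))
P,R=hand(z=.26);print(P,R);togo(P,R)"
```

```text
near bottom [0.4814 0.0816 0.006 ] centre if lamp yaw [0.4858 0.1158 0.006 ]
top far [0.4863 0.1422 0.08  ] near [0.4785 0.0724 0.092 ]
[0.5628 0.1019 0.26  ] [[ 0.      0.1271  0.9919]
 [ 0.      0.9919 -0.1271]
 [-1.      0.      0.    ]]
t 12.1333 pos [0.4671 0.0103 0.2153] shift units (now axes) [ 0.5165  3.3417 -4.4538] turn units [-1.9471 -0.5218 -0.5239] shift in target axes [-1.7871  4.1208  3.3309]
joints [ 0.9175  0.1057 -0.7105  1.9156 -0.4831  1.231   0.2666] w 0.04358679901223263 F [ 0.5514  0.9769 -0.1062]
```

Call:
{"name": "arm_command", "arguments": {
  "targets": [0,0,0,-0.6,0,-0.35,0.5,0,0,0,-0.7,0,-0.4,0.5,-0.13,-0.035,-0.035,-0.4,0,-0.2,0.5,-0.13,-0.035,-0.035,0,0,0,0.5,-0.13,-0.035,-0.035,0,0,0,0.5,-0.13,-0.035,-0.035,0,0,0,0.5,-0.13,-0.035,-0.035,0,0,0,0.5,-0.13,-0.035,-0.035,0,0,0,0.5,-0.13,-0.035,-0.035,0,0,0,0.5,-0.13,-0.035,-0.035,0,0,0,0.5,-0.13,-0.035,-0.035,0,0,0,0.5,-0.13,-0.035,-0.035,0,0,0,0.5]
}}

```text
time: 13.13
ee_pos: [0.4608, 0.0174, 0.2524]
eef_rot: [0.25, 0.723, -0.155, 0.625]
ft_force: [-1.1, 0.1, -0.8]
width: 0.0434
```

```bash
python3 -c "
from h import *
P,R=hand(z=.26);togo(P,R)"
```

```text
t 13.1333 pos [0.4608 0.0174 0.2524] shift units (now axes) [-0.1152  5.088   1.5088] turn units [-0.5784 -0.1892 -0.1605] shift in target axes [-0.3029  3.8724  3.618 ]
joints [ 0.7901  0.1074 -0.8464  1.7606 -0.0944  1.3959  0.9512] w 0.04338068339302065 F [-1.1255  0.1204 -0.7574]
```

Call:
{"name": "arm_command", "arguments": {
  "targets": [-0.13,-0.043,-0.036,0,0,0,0.5,-0.13,-0.043,-0.036,0,0,0,0.5,-0.13,-0.043,-0.036,0,0,0,0.5,-0.13,-0.043,-0.036,0,0,0,0.5,-0.04,-0.013,-0.01,-0.2,0.5,0.4,0.5,0,0,0,-0.1,0.8,0.7,0.5,0,0,0,0,0.8,0.7,0.5,0,0,0,0,0.8,0.7,0.5,0,0,0,0,0.5,0.4,0.5,0,0,0,0,0,0,0.5]
}}

```text
time: 13.97
ee_pos: [0.5387, 0.1067, 0.2474]
eef_rot: [0.033, 0.71, -0.034, 0.703]
ft_force: [-0.8, 0.0, -0.9]
width: 0.0438
```

```bash
python3 -c "
from h import *
P,R=hand(z=.26);togo(P,R)"
```

```text
t 13.9667 pos [0.5387 0.1067 0.2474] shift units (now axes) [-0.5153 -0.0999  0.9744] turn units [ 0.0426 -0.0129  0.0021] shift in target axes [-0.5055 -0.0663  0.9824]
joints [ 0.5251  0.3012 -0.9554  1.6132  0.2463  1.367   1.0152] w 0.043805604845571056 F [-0.7606  0.0154 -0.8981]
```

Call:
{"name": "arm_command", "arguments": {
  "targets": [0.04,-0.013,0,0.3,-0.05,0.5,0.5,0,0,0,0.5,-0.02,0.4,0.5,0,0,0,0.6,0,0.08,0.5,0,0,0,0.6,0,0,0.5,0,0,0,0,0,0,0.5]
}}

```text
time: 14.38
ee_pos: [0.5601, 0.1076, 0.1898]
eef_rot: [0.042, 0.709, -0.04, 0.703]
ft_force: [-0.4, -0.3, -0.5]
width: 0.0432
```

```bash
python3 -c "
from h import *
P,R=hand();togo(P,R)
p,_=hand(z=.16);print([ (proj('top',p)-[140-.4,160-.4])*6,(proj('side',p)-[220-.4,90-.4])*6])
cv2.imwrite('pics/s10.png',cv2.resize(camera('side')[90:190,220:330,::-1],None,fx=6,fy=6,interpolation=2))
cv2.imwrite('pics/t10.png',cv2.resize(camera('top')[160:250,140:240,::-1],None,fx=6,fy=6,interpolation=2))
"
```

```text
t 14.3833 pos [0.5601 0.1076 0.1898] shift units (now axes) [ 1.7891 -0.2161  0.1491] turn units [ 0.0152 -0.0099 -0.002 ] shift in target axes [ 1.7905 -0.2116  0.1378]
joints [ 0.4747  0.3957 -0.9181  1.6391  0.3203  1.2751  0.9529] w 0.043220573827004935 F [-0.4284 -0.2567 -0.5211]
[array([276.1219, 257.2   ]), array([326.4234, 285.0559])]
```

View pics/s10.png

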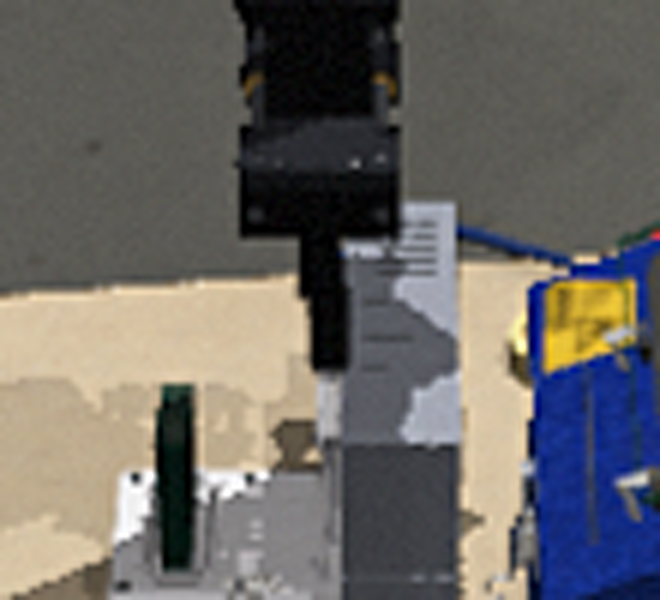

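View pics/t10.png

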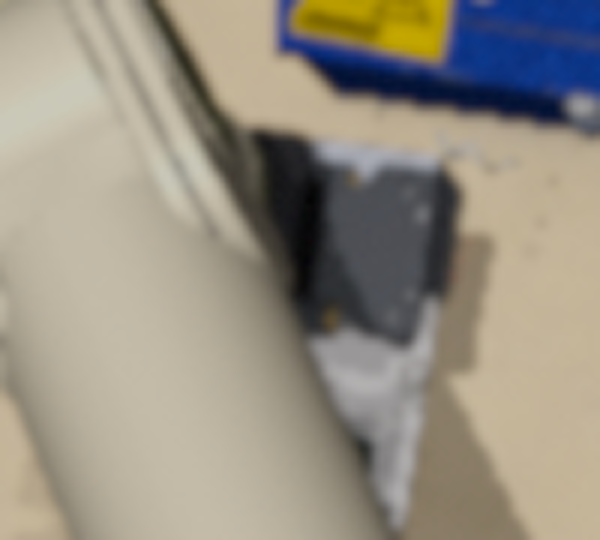

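Call:
{"name": "arm_command", "arguments": {
  "targets": [0.015,-0.01,0,0.1,-0.2,0.14,0.5,0,0,0,0.4,0,0,0.5,0,0,0,0.5,0,0,0.5,0,0,0,0.5,0,0,0.5,0,0,0,0.2,0,0,0.5,0,0,0,0,0,0,0.5]
}}

```text
time: 14.98
ee_pos: [0.565, 0.1022, 0.1485]
eef_rot: [0.046, 0.703, -0.045, 0.708]
ft_force: [0.8, 0.4, -0.0]
width: 0.0437
```

```bash
python3 -c "
from h import *
V=lambda x,y:(225+x/6-.4,110+y/6-.4)
_,xl,yl=frame(LY,0)
print('far top edge',(onz('side',V(300,162),.16)-ORG)@yl,(onz('side',V(300,250),.112)-ORG)@yl)
P,R=hand();togo(P,R)
cv2.imwrite('pics/s11.png',cv2.resize(camera('side')[90:190,220:330,::-1],None,fx=6,fy=6,interpolation=2))
"
```

```text
far top edge 0.0047246425735273665 -0.0017888522565978246
t 14.9833 pos [0.565  0.1022 0.1485] shift units (now axes) [ 0.1406 -0.0225 -0.0851] turn units [-0.0015  0.0101 -0.0033] shift in target axes [ 0.1414 -0.022  -0.084 ]
joints [ 0.4647  0.4315 -0.8947  1.6885  0.3612  1.1876  0.922 ] w 0.043690379320725406 F [ 0.7672  0.4288 -0.0028]
```

View pics/s11.png

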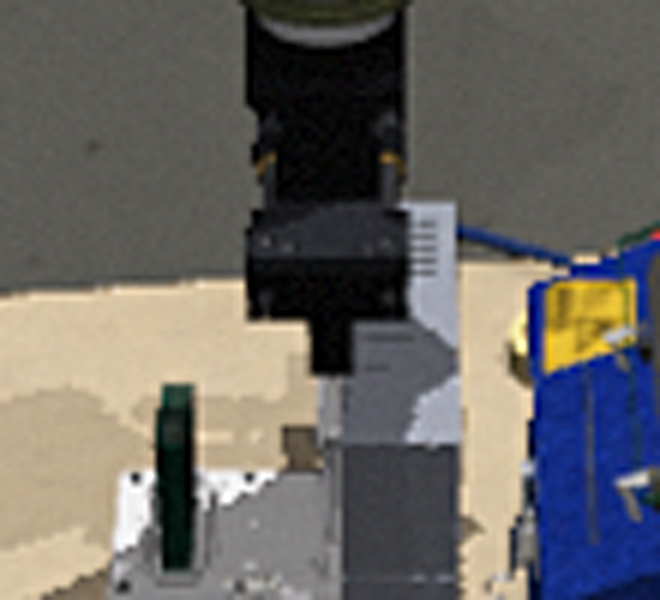

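Call:
{"name": "arm_command", "arguments": {
  "targets": [0,0,0,0.12,0,-0.08,0.3,0,0,0,0,0,0,0.2,0,0,0,0,0,0,0.2,0,0,0,0,0,0,0,0,0,0,0,0,0,0,0,0,0,0,0,0,0,0,0,0,0,0,0,0,0,0,0,0,0,0,0,0,0,0,0,0,0,0],
  "newtons": 30
}}

```text
time: 15.78
ee_pos: [0.5632, 0.1021, 0.1467]
eef_rot: [0.046, 0.702, -0.045, 0.709]
ft_force: [-0.1, -0.2, -0.7]
width: 0.0136
```

```bash
python3 -c "
from h import *
P,R=hand();togo(P,R);_,xl,yl=frame(LY,0);print('h',(read_state()['ee_pos']-ORG)@yl)"
```

```text
t 15.7833 pos [0.5632 0.1021 0.1467] shift units (now axes) [ 0.0683 -0.007  -0.0145] turn units [-0.002   0.0113 -0.0021] shift in target axes [ 0.0684 -0.0069 -0.0139]
joints [ 0.4659  0.429  -0.8952  1.6956  0.3615  1.1823  0.92  ] w 0.01355195438778353 F [-0.0778 -0.2493 -0.7114]
h 0.002171445952620497
```

Call:
{"name": "arm_command", "arguments": {
  "targets": [0,0,0,0,0.2,0,0,0,0,0,0,0.3,0,0,0,0,0,0,0.3,0,0,0,0,0,0,0.2,0,0,0,0,0,0,0,0,0]
}}

```text
time: 16.2
ee_pos: [0.5664, 0.1268, 0.1467]
eef_rot: [0.045, 0.703, -0.047, 0.708]
ft_force: [-3.1, -5.2, 2.0]
width: 0.0138
```

```bash
python3 -c "
from h import *
P,R=hand(y=.0322,z=.1467);togo(P,R);_,xl,yl=frame(LY,0);print('h',(read_state()['ee_pos']-ORG)@yl)
cv2.imwrite('pics/s12.png',cv2.resize(camera('side')[90:190,220:330,::-1],None,fx=6,fy=6,interpolation=2))
"
```

```text
t 16.2 pos [0.5664 0.1268 0.1467] shift units (now axes) [-0.0019  0.2029 -0.0167] turn units [-0.0046  0.01    0.0034] shift in target axes [-0.0012  0.2029 -0.016 ]
joints [ 0.4111  0.4497 -0.8921  1.6723  0.3792  1.1954  0.8672] w 0.013767548860216324 F [-3.148  -5.2119  2.0171]
h 0.027126316731890057
```

View pics/s12.png

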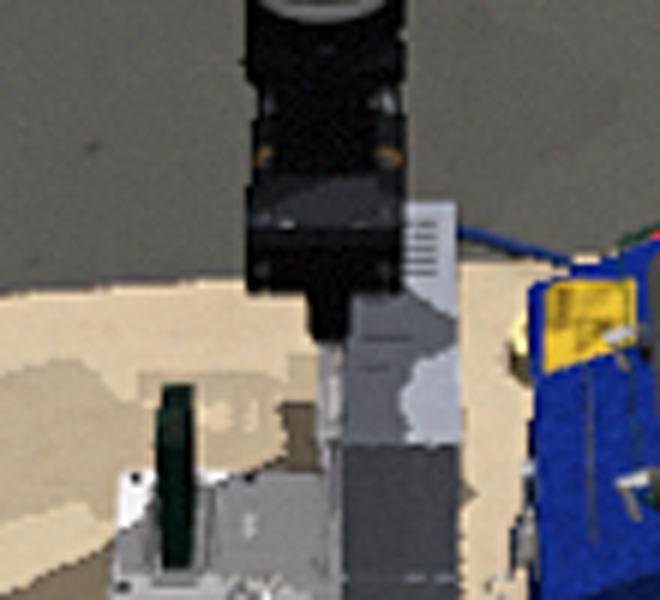

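Call:
{"name": "arm_command", "arguments": {
  "targets": [0,0,0,0,0.12,0,0,0,0,0,0,0.1,0,0,0,0,0,0,0,0,0,0,0,0,0,0,0,0]
}}

```text
time: 16.58
ee_pos: [0.5669, 0.1307, 0.1467]
eef_rot: [0.045, 0.703, -0.049, 0.708]
ft_force: [-2.8, -5.4, 2.7]
width: 0.0136
```

```bash
python3 -c "
from h import *
P,R=hand(y=.0322,z=.1467);togo(P,R);_,xl,yl=frame(LY,0);print('h',(read_state()['ee_pos']-ORG)@yl)
cv2.imwrite('pics/s13.png',cv2.resize(camera('side')[90:190,220:330,::-1],None,fx=6,fy=6,interpolation=2))
"
```

```text
t 16.5833 pos [0.5669 0.1307 0.1467] shift units (now axes) [-0.0005  0.0447 -0.0177] turn units [-0.006   0.0083  0.0069] shift in target axes [-0.0002  0.0448 -0.0174]
joints [ 0.4     0.4541 -0.8903  1.6666  0.3833  1.2003  0.8571] w 0.013573918910866574 F [-2.823  -5.4031  2.6788]
h 0.031080812439098375
```

View pics/s13.png

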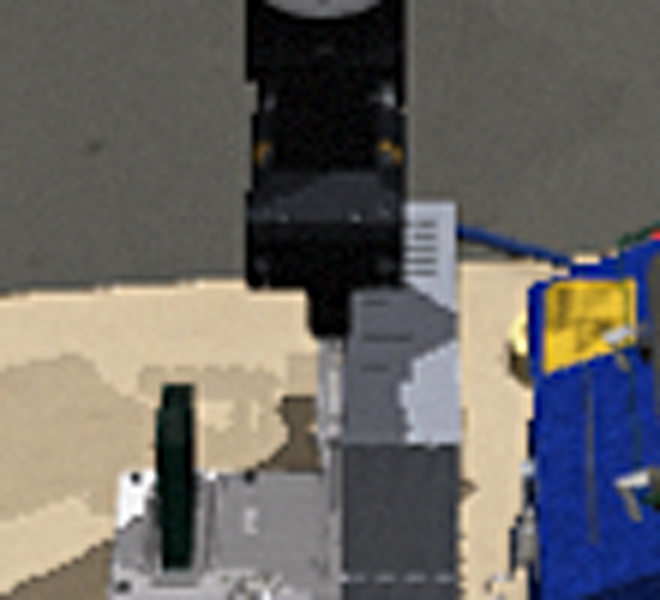

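Call:
{"name": "arm_command", "arguments": {
  "targets": [0,0,0,0,0.06,0,0,0,0,0,0,0,0,0,0,0,0,0,0,0,0,0,0,0,0,0,0,0,0,0,0,0,0,0,0,0,0,0,0,0,0,0,0,0,0,0,0,0,0,0,0,0,0,0,0,0]
}}

```text
time: 17.3
ee_pos: [0.5668, 0.1291, 0.1467]
eef_rot: [0.044, 0.704, -0.051, 0.707]
ft_force: [-2.6, -5.2, 1.7]
width: 0.0139
```

```bash
python3 -c "
from h import *
_,xl,yl=frame(LY,0)
for h in(-.005,.02,.025,.03): print(h,(proj('side',ORG-.006*xl+h*yl+[0,0,.112])-[220-.4,90-.4])*6)
s=read_state();print('h',(s['ee_pos']-ORG)@yl,s['ft_force'],s['width'],s['time'],abs(s['joint_vel']).max())
im=camera('side')[:,:,::-1];cv2.imwrite('pics/sF.png',im)
a=cv2.cvtColor(im[90:190,220:330],cv2.COLOR_BGR2GRAY);print(a[40:66,54])
b=cv2.cvtColor(cv2.imread('pics/side0.png')[90:190,220:330],cv2.COLOR_BGR2GRAY);print(b[40:66,54])
s=read_state();print('h',(s['ee_pos']-ORG)@yl)
"
```

```text
-0.005 [326.9743 373.6793]
0.02 [327.6457 345.3017]
0.025 [327.778  339.7099]
0.03 [327.9096 334.1454]
h 0.029426124199255534 [-2.5938 -5.1745  1.6603] 0.013882664806823576 17.3 0.004556290081795436
[ 15   5   7   5   5   3   7   6   9   7   6   7   6  11   5   0  37  96
 122 133 131 127 131 144 143 139]
[ 88  79 168 255 255 255 255   0  18  20   5  10   9   9  11   9   6   9
  12  12   4  39  96 177 255 243]
h 0.029383902795431592
```

View pics/sF.png

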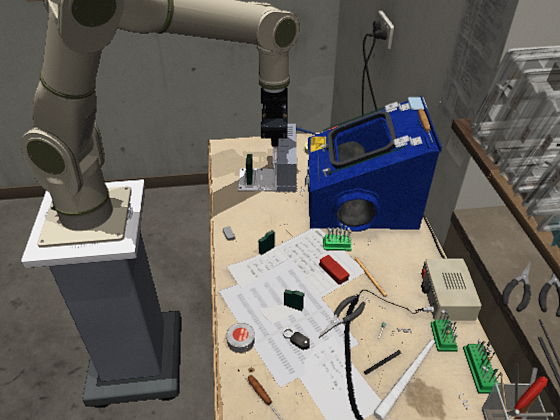

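Call:
{"name": "arm_command", "arguments": {
  "targets": [0,0,0,0,0.12,0,0,0,0,0,0,0.06,0,0,0,0,0,0,0.02,0,0,0,0,0,0,0.02,0,0,0,0,0,0,0.02,0,0,0,0,0,0,0.02,0,0,0,0,0,0,0.02,0,0,0,0,0,0,0.02,0,0]
}}

```text
time: 18.02
ee_pos: [0.5673, 0.1325, 0.1466]
eef_rot: [0.044, 0.705, -0.054, 0.706]
ft_force: [-3.8, -5.5, 2.4]
width: 0.0138
```

```bash
python3 -c "
from h import *
_,xl,yl=frame(LY,0)
for i in range(3):
  s=read_state();print('h',(s['ee_pos']-ORG)@yl,s['ft_force'],s['width'],s['time'],abs(s['joint_vel']).max());im=camera('side')[:,:,::-1]
a=cv2.cvtColor(im[90:190,220:330],cv2.COLOR_BGR2GRAY);print(a[50:60,54])
cv2.imwrite('pics/sG.png',cv2.resize(im[90:200,220:320],None,fx=5,fy=5,interpolation=2))
"
```

```text
h 0.0328864880688178 [-3.7775 -5.5211  2.4092] 0.013805401130490731 18.0167 0.010443936708460192
h 0.03286404592662408 [-3.6278 -6.5805  2.7707] 0.013885629236793522 18.0667 0.0022702264426812087
h 0.03285916249116585 [-3.0222 -5.7675  3.0223] 0.014154690196401665 18.1167 0.0028484453731957684
[ 10   3  11   7   1  18  78 125 126 130]
```

View pics/sG.png

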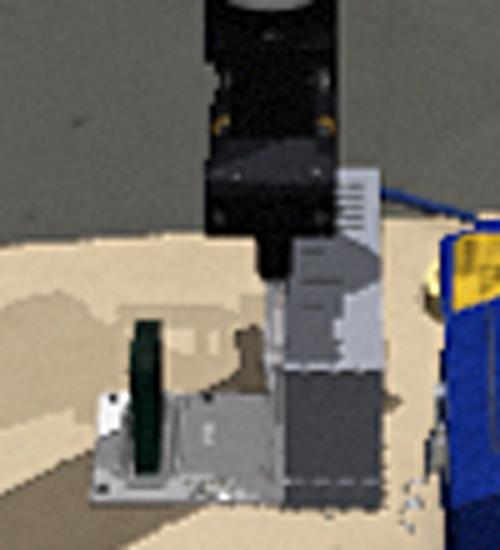

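```bash
python3 -c "
from h import *
print(close_job())
_,xl,yl=frame(LY,0);s=read_state();print('h',(s['ee_pos']-ORG)@yl,s['time'])"
```

```text
the job is handed in; nothing more can be done
None
the job is handed in; nothing more can be done
```

The wax blank is standing in the nest, let go, broad side to the lamp. The gripper was still holding the shutter at about half travel when I handed the job in. The simulator reports no verdict, so the result rests on the checks below.

**Wax:** I chose the largest of the three green blanks, about 66–69 mm wide against roughly 48 mm for the two look-alikes. I gripped it near its high end with the tool tilted 30° and no more than 20 N per finger. That tilt kept the gripper clear of the lamp and the shutter handle. I opened the fingers once the blank had stopped going down at nest-floor height.

**Shutter:** I moved it only after the wax was free. My last readings:

| Check | Reading |
|---|---|
| Travel, from the arm position | about 30.7 mm |
| Travel, from the handle edge in the camera image | about 30 mm |
| Force along the slide | about 6 N, as expected from the spring at half travel |
| Motion | at rest over the last readings |

In the last picture the wax is upright and untouched between the nest lips. I saw none of the bystanders disturbed.

**Checks that disagreed or fell short:**
- **Wax position:** the two cameras put the centre of the placed wax about 8 mm apart. Their mean is within about 1 mm of the nest centre, and the picture shows it seated between the lips.
- **Force at placing:** the wrist sensor showed no clear contact force as the wax touched down. I judged contact from the height alone.
- **Shutter hold:** at one point the shutter crept back to about 27 mm, still in range. I brought it back to 30 mm before handing in.

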